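# Stow two instrument cases on the sloping rack

### The arm

A 6-joint arm with a two-finger parallel gripper is mounted at the origin on the work surface. World frame = base frame: x ahead of the robot, y to its left, z up, the work surface at z = 0. Lengths are in m, angles in rad, forces in N, time in s.
With the tool pointing down it reaches from about 0.375 to 0.925 m from the base axis. Payload 5.7 kg.
Tool frame: the origin (TCP) lies between the finger pads; the fingertips stand 25 mm ahead of it and the grasp point (between the pads) lies 6 mm ahead of it; x points along the fingers, z is the direction in which the jaws open and shut, and the axes are right-handed (so a half turn about x gives the same grasp; the last joint's range is limited). The gripper opens to 88 mm and grips with 3 to 60 N. Pads are 20 mm wide; open, the fingers measure 115 mm over their backs; the gripper's body (75 mm by 178 mm) begins 61 mm behind the grasp point.
Start: joints at [1.218, 0.359, 1.51, -0, 1.272, -0.115], TCP at [0.141, 0.583, 0.248] pointing down, gripper open.
Joint ranges: [-2.97, 2.97], [-1.01, 2.36], [0.21, 2.38], [-0.96, 4.11], [0.2, 2.71], [-2.98, 2.98]. Speed limits (rad/s): [2.39, 2.39, 3.14, 3.14, 3.14, 3.14].

### API

Orientations are given as a rotation vector (axis times angle).
In Python, from bench import manip gives the robot as it stands.
- The arm moves only by the tool move_arm, never from a script. Its argument "series" is one flat list of numbers, 6 for each row, row after row: the shift along the tool's x, y, z in units of 25 mm (1.0 is 25 mm), then the turn, a rotation vector about the tool's x, y, z in units of 5 degrees (1.0 is 5 degrees). In form: [dx, dy, dz, wx, wy, wz, dx, dy, dz, wx, wy, wz, ...]. A call has 1 to 12 rows; each row is the pose to reach, as a shift and turn from the pose commanded when the call began, along the tool's axes at that moment; what a row does not reach only later rows make up. A row lasts 1/12 s, in which the tool goes at most 41.7 mm and 7.16 degrees, less where a joint would pass 70% of its speed; a pose out of reach is approached as far as the arm can. A call with a gripper value outside its range is refused whole. "claw" is the finger opening in mm, from 0 to 87.8, set as the call begins (left out, the last holds). The fingers move at their own pace and stop on an object; "squeeze" is the grip in N (left out, the last holds). Time passes only in rows, so rows that repeat a pose let the fingers close. It gives the time, the measured TCP pose, the force and the opening at its end, in the units of the state.
- manip.sense(): the state, without advancing time (a new reading comes with each control period).
- manip.camera(name): name is "side" or "top"; returns (picture, depth): 384x512x3 uint8, red, green, blue; 384x512 float32, m along the optical axis (not along the pixel's ray), 0 where there is no reading.
- manip.calibration(name): a dict with "fovy" (degrees; the focal length in pixels is half the picture's height over the tangent of half this angle, whatever the lens; pixels are square), "cx", "cy" (the principal point, pixels), "D" ([k1, k2, p1, p2, k3] as OpenCV has them; the pictures are not rectified), "R" (3x3) and "t" (3): a world point X has camera coordinates R X + t. Camera axes: x right, y down, z forward; pixel columns grow to the right and rows downward; lengths in m; the calibration is good to about 2 mm. A picture is of the moment at which its call begins. calibration takes no time and is no camera call.
- manip.finish_job(): hands the job in, once; it reports no verdict.
Trained networks look in the newest picture that a camera, given by its name, has taken for a name from the list of things; names that differ only in an ending like _2 or _b are one class to them, and where a whole thing is asked for, a point or a joint stands for the part that bears it (a point fixed in the world has none). Each returns a list of dicts, best first, with "confidence" (0 to 1); they miss things now and then, are a little off and sometimes report something else, mostly with a low value. They report only what shows in the picture. A call takes as long as a camera call. They do not tell look-alikes from the thing itself.
- manip.recognise(camera, query): "centre" ([x, y, z] in m, in world coordinates, good to about 4 mm: the middle of the surface that is visible of it).
- manip.tip_of(camera, query): "centre" ([x, y, z] in m, in world coordinates, good to about 4 mm: a listed point, or the origin of a listed thing).
The state is a dict: "time_s": time; "joint_pos": joint angles; "qvel": joint speeds; "effort": joint torques, N m; "ee_pos": TCP position; "tool_rot": TCP orientation; "force": force on the tool from outside, world axes, zero at the start; "torque": the same for the moment, N m; "finger_gap": finger opening in m.
Only numpy, scipy, OpenCV 4.12 (cv2) and the standard library are available. Lean on these libraries where they do the work, as an engineer would, in place of code of your own. Each camera call takes 0.05 s, during which the arm holds its last target.

### The job

First lay the long instrument case flat on the sloping rack, lengthways down the slope, with its lower end home against the backstop. Then draw the short case up out of its upright holder, set it down free on the bench to take a fresh hold of it, and lay it on its broad side, flat and square on top of the long case, lengthways too, with its own lower end home against the backstop. Do not drop a case or let one topple, and leave everything else where it is.

Things in the scene. Friction and masses are not known exactly. Their poses are not given: they have to be found in the camera images.
- long_case_center (a point): centre of the long grey case with dark end bands, a loose box 150 x 60 x 40 mm (its own x, y, z), about 0.45 kg. It starts lying flat on the bench, so its centre is 20 mm up.
- short_case_center (a point): centre of the short grey case, a loose box of the same make: 40 mm thick along its own x, 60 wide along y, 120 long along z, about 0.35 kg. It starts standing on end (z up) in the holder, centre 68 mm above the bench. Its two broad 60 x 120 mm faces (own +x and -x) are open to the fingers; the holder's walls cover the other two sides. 
- deck: the rack's bare aluminium deck with its backstop, fixed. Origin: middle of the corner line where deck surface and backstop face meet, 32 mm above the bench. Own x: level, across the deck; y: straight down the slope into the backstop, 22 degrees below level; z: out of the deck, square to it. Deck 120 mm wide, no side walls. Home, the long case is centred at y -75, z 20 mm, the short one at y -60, z 60 mm.
- deck_high (a point): middle of the deck's high edge, 170 mm up the slope from the backstop, 96 mm above the bench; axes as the deck. Friction is usually enough for a case to stay on the slope where it is let go, so slide it down until it is felt to touch the backstop.
- backstop_top (a point): middle of the top edge of the backstop's face; axes as the deck. The backstop is a plate square to the deck, 120 mm wide, 6 mm thick, its face at deck y = 0, standing 90 mm out of the deck.
- holder: upright black holder, fixed, open above. Origin: centre of its underside; z up. Foot 90 x 90 mm, inner floor 8 mm up. Walls at own +y and -y, 6 mm thick, 50 deep, tops 128 mm up (level with the case's top), 66 mm apart inside; lips at own +x and -x, tops 30 mm up, 46 mm apart inside. The bench between holder and rack is free once the long case is gone.
- tape_roll: bystander: white paper roll lying flat, 96 mm across, 40 high; origin at its underside; leave it alone
- cup: bystander: paper cup, 70 mm across, 80 high; origin at its underside; leave it alone
- jar: bystander: small clear jar, 56 mm across, 85 high; origin at its underside; leave it alone
- reagent_can: bystander: plain metal can, 60 mm across, 100 high; origin at its underside; leave it alone
- puck_weights: bystander: stacked round steel weights with a small knob, 70 mm across, 60 high; origin at its underside; leave it alone
There are look-alikes about, which are no part of the job. What is shaped like the part that bears long_case_center but green or orange is not meant. Several things look just like the holder: the one meant starts farthest to the robot's left.

How it is judged:
On the way, in this order (a step that is already met when the one before it is completed fails the run):
1. the long case lies on the deck, home against the backstop, let go (x of long_case_center in the frame of deck between -0.02 and 0.02 m and y of long_case_center in the frame of deck between -0.082 and -0.07 m and z of long_case_center in the frame of deck between 0.015 and 0.026 m and angle between the x axis of long_case_center and the y axis of deck, either way round below 0.1 rad and contact force between the fingers and long_case below 0.1 N), for 0.2 s.
2. the short case is out of the holder and set down free and at rest on the bench (contact force between the fingers and short_case below 0.1 N and horizontal distance between short_case_center and holder above 0.06 m and height (world z) of short_case_center below 0.07 m and linear speed of short_case below 0.02 m/s and angular speed of short_case below 0.2 rad/s), for 0.2 s.
At the end, for the whole second after the job is handed in: Both cases let go, at rest, flat and lengthways on the slope (long within 0.1 rad, short 0.12), lower ends within 7 mm of the backstop, within 20 mm (long) and 22 mm (short) of the deck's middle line; the short case lies on its broad face on the long one (all of step 1 and x of short_case_center in the frame of deck between -0.022 and 0.022 m and y of short_case_center in the frame of deck between -0.067 and -0.054 m and z of short_case_center in the frame of deck between 0.055 and 0.067 m and angle between the z axis of short_case_center and the y axis of deck, either way round below 0.12 rad and angle between the x axis of short_case_center and the z axis of deck, either way round below 0.12 rad and contact force between the fingers and short_case below 0.1 N and linear speed of each of long_case, short_case below 0.02 m/s and angular speed of each of long_case, short_case below 0.2 rad/s); the robot touches nothing.
It fails at once if the long case is dropped or topples (faster than 0.5 m/s while out of the fingers) (contact force between the fingers and long_case below 0.1 N and linear speed of long_case above 0.5 m/s).
It fails at once if the short case is dropped or topples (faster than 0.5 m/s while out of the fingers) (contact force between the fingers and short_case below 0.1 N and linear speed of short_case above 0.5 m/s).
It fails at once if a bystander is moved more than 30 mm (distance of any of tape_roll, cup, jar, reagent_can, puck_weights from where it was at the start of the episode above 0.03 m).
It also fails if it takes over 72 s, if anything falls off the work surface, if the arm or the gripper's body presses on something with over 40 N, if the wrist force passes 120 N, or if a joint passes its speed limit or range.

## Working session

There is one attempt and no reset: what is moved stays moved. The work goes in short steps, Python scripts to look and compute and a tool call to move; the robot and the scene stay as the last step left them, time stands still between calls to the robot, and variables do not carry over. Pictures are saved under pics/ and viewed, and the job is handed in when it is done.

Besides the shell and the picture viewer there is one more tool, called after "Request:" by a JSON object that holds its "name" and its "arguments". move_arm: Moves the arm, as the interface text tells. Its arguments: {"type":"object","properties":{"series":{"type":"array"},"claw":{"type":"number"},"squeeze":{"type":"number"}},"required":["series"]}

```bash
ls -la; mkdir -p pics; cat > h.py <<'E'
import numpy as np, cv2
from bench import manip
from scipy.spatial.transform import Rotation as Rn
def K(name):
    c=manip.calibration(name); f=192/np.tan(np.radians(c['fovy'])/2)
    return np.array([[f,0,c['cx']],[0,f,c['cy']],[0,0,1]]),np.array(c['D'],float),np.array(c['R']),np.array(c['t'])
def cloud(name,depth):
    k,D,R,t=K(name)
    v,u=np.mgrid[0:384,0:512]
    p=cv2.undistortPoints(np.stack([u.ravel(),v.ravel()],1).astype(np.float64)[:,None],k,D)[:,0]
    P=np.c_[p,np.ones(len(p))]*depth.ravel()[:,None]
    X=(P-t)@R
    X[depth.ravel()==0]=np.nan
    return X.reshape(384,512,3)
def proj(name,X):
    k,D,R,t=K(name)
    return cv2.projectPoints(np.atleast_2d(np.array(X,float)),cv2.Rodrigues(R)[0],t,k,D)[0][:,0]
def shot(name,tag):
    im,d=manip.camera(name)
    cv2.imwrite(f'pics/{tag}.png',cv2.cvtColor(im,cv2.COLOR_RGB2BGR))
    np.savez(f'{tag}.npz',im=im,d=d)
    return im,d
E
python3 - <<'E'
from h import *
s=manip.sense()
for k,v in s.items(): print(k,np.round(v,4))
for n in ['side','top']:
    shot(n,n+'0'); k,D,R,t=K(n); print(n,k[0,0],D,'cam pos',-R.T@t, 'fwd',R[2])
print(manip.sense()['time_s'])
E
```

```text
total 12
drwxr-xr-x  3 agent agent 4096 Dec  7 07:18 .
drwxr-xr-x 23 root  root  4096 Dec  7 07:18 ..
drwxr-xr-x  2 agent agent 4096 Dec  7 07:18 pics
time_s 0.0
joint_pos [ 1.2179  0.3595  1.5114 -0.      1.2725 -0.1151]
qvel [ 0.0006  0.0003  0.0013  0.      0.0008 -0.0008]
effort [ 2.10000e-03 -5.15383e+01 -2.70719e+01  6.76000e-02  3.51000e-02
 -2.00000e-04]
ee_pos [0.1411 0.5825 0.2468]
tool_rot [-1.0333  1.3139  1.0317]
force [ 0.3783  0.3538 -0.3421]
torque [0.0386 0.0041 0.0364]
finger_gap 0.0878
side 441.5863742624072 [-0.14314639  0.          0.          0.          0.        ] cam pos [ 0.21472146 -1.0715492   1.05688153] fwd [ 0.21111035  0.74128965 -0.63712014]
top 436.0340624700763 [-0.06538671  0.          0.          0.          0.        ] cam pos [0.2814213  0.0166948  1.35220484] fwd [ 0.17986461 -0.00549256 -0.98367604]
0.1
```

View pics/side0.png

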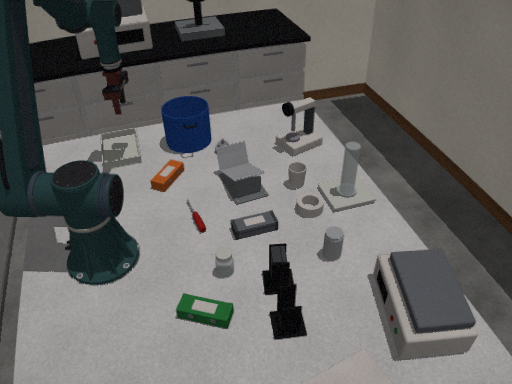

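View pics/top0.png

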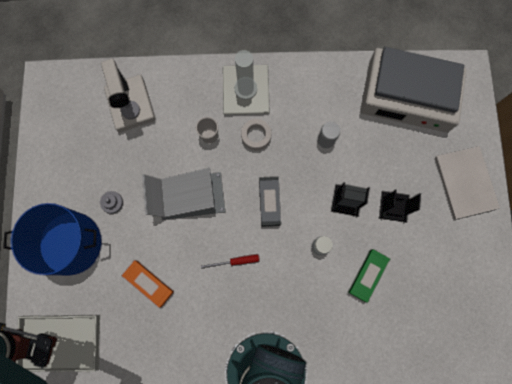

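Candidates seen. For the long case: grey at top (270,201), green at (370,275) and orange at (148,283); I choose the grey one. For the holder: top (350,199) and (400,206); I choose the left one, (350,199). The rack is at (185,195). Next come close crops and measurements.

```bash
python3 - <<'E'
from h import *
im=cv2.imread('pics/top0.png')
a=cv2.resize(im[150:250,130:430],None,fx=2.6,fy=2.6,interpolation=cv2.INTER_CUBIC)
cv2.imwrite('pics/crop_top.png',a)
im=cv2.imread('pics/side0.png')
a=cv2.resize(im[130:345,180:360],None,fx=2.7,fy=2.7,interpolation=cv2.INTER_CUBIC)
cv2.imwrite('pics/crop_side.png',a)
X=cloud('top',np.load('top0.npz')['d'])
for u,v in [(270,185),(270,201),(270,215),(350,199),(343,199),(357,195),(400,206),(160,195),(200,195),(185,180),(185,210),(220,195),(148,180),(300,230)]:
    print((u,v),np.round(X[v,u],4))
for q in ['long_case_center','short_case_center','deck','deck_high','backstop_top','holder','tape_roll','cup','jar','reagent_can','puck_weights']:
  for n in ['top','side']:
    print(q,n,[(np.round(r['centre'],3).tolist(),round(r['confidence'],2)) for r in manip.tip_of(n,q)])
E
```

```text
(270, 185) [ 0.5608 -0.0309  0.0358]
(270, 201) [ 0.5107 -0.0293  0.0361]
(270, 215) [ 0.4667 -0.0277  0.0412]
(350, 199) [ 0.4952 -0.2563  0.123 ]
(343, 199) [ 0.4999 -0.241   0.099 ]
(357, 195) [ 0.5055 -0.2762  0.1276]
(400, 206) [ 0.489  -0.4398  0.0052]
(160, 195) [0.5373 0.3075 0.0422]
(200, 195) [0.5265 0.1795 0.0812]
(185, 180) [0.5777 0.2274 0.0623]
(185, 210) [0.4858 0.2274 0.0608]
(220, 195) [0.5402 0.1266 0.0014]
(148, 180) [0.5737 0.3327 0.0933]
(300, 230) [ 0.4229 -0.121  -0.0005]
long_case_center top [([0.272, 0.353, 0.021], 0.68), ([0.509, -0.027, 0.02], 0.59), ([0.278, -0.322, 0.02], 0.58)]
long_case_center side [([0.512, -0.027, 0.022], 0.97), ([0.276, -0.32, 0.021], 0.71), ([0.273, 0.348, 0.026], 0.6)]
short_case_center top [([0.514, -0.267, 0.064], 0.79), ([0.532, 0.302, 0.03], 0.68)]
short_case_center side [([0.517, -0.267, 0.065], 0.75), ([0.708, -0.217, 0.001], 0.23)]
deck top [([0.534, 0.305, 0.03], 0.66), ([0.533, 0.335, 0.118], 0.52), ([0.551, 0.146, 0.091], 0.22)]
deck side [([0.533, 0.302, 0.03], 0.84), ([0.518, -0.267, 0.064], 0.41)]
deck_high top [([0.54
[... 201 characters left out ...]
 [([0.532, 0.338, 0.114], 0.84)]
holder top [([0.514, -0.273, -0.0], 0.65), ([0.737, 0.162, -0.0], 0.59)]
holder side [([0.491, -0.42, 0.001], 0.84), ([0.511, -0.271, -0.0], 0.78)]
tape_roll top [([0.733, 0.012, -0.001], 0.94)]
tape_roll side [([0.73, 0.011, 0.002], 0.91)]
cup top [([0.735, 0.16, -0.001], 0.89)]
cup side [([0.738, 0.158, -0.001], 0.81), ([0.712, -0.215, 0.006], 0.47)]
jar top [([0.367, -0.177, 0.001], 0.62)]
jar side [([0.372, -0.183, -0.0], 0.95)]
reagent_can top [([0.713, -0.214, -0.003], 0.94)]
reagent_can side [([0.71, -0.217, 0.004], 0.91)]
puck_weights top [([0.524, 0.472, -0.001], 0.73)]
puck_weights side [([0.532, 0.302, 0.031], 0.61), ([0.527, 0.471, -0.003], 0.55)]
```

View pics/crop_top.png

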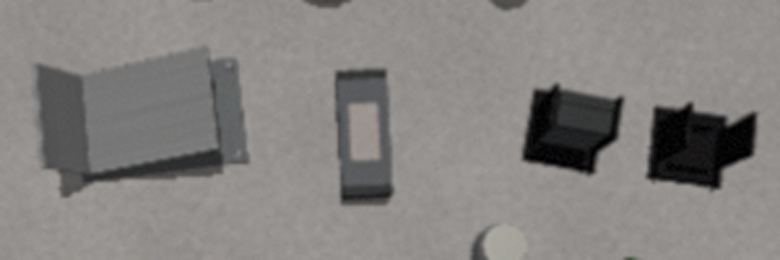

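View pics/crop_side.png

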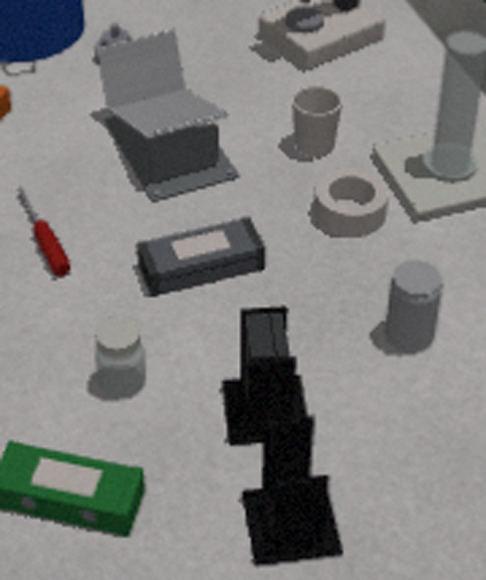

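```bash
python3 - <<'E'
from h import *
C={n:cloud(n,np.load(n+'0.npz')['d']) for n in ['top','side']}
def rng(X,lo,hi):
    P=X.reshape(-1,3); return P[np.all((P>lo)&(P<hi),axis=1)]
for n,X in C.items():
    print('==',n)
    # long case top
    P=rng(X,[.4,-.1,.032],[.62,.05,.05])
    r=cv2.minAreaRect(P[:,:2].astype(np.float32)*1000); print('long top',len(P),r, 'z',np.median(P[:,2]),'mean',P.mean(0)); print(np.round(cv2.boxPoints(r),1).tolist())
    P=rng(X,[.4,-.36,.115],[.62,-.2,.15])
    r=cv2.minAreaRect(P[:,:2].astype(np.float32)*1000); print('holder+short top',len(P),r,np.median(P[:,2])); print(np.round(cv2.boxPoints(r),1).tolist())
    # rack plane
    P=rng(X,[.46,.16,.04],[.62,.29,.1])
    for _ in range(5):
        c=P.mean(0); u,s,vt=np.linalg.svd(P-c); nn=vt[2]*np.sign(vt[2][2]); e=(P-c)@nn; P=P[abs(e)<.006]
    print('deck n',nn,'c',c,'tilt',np.degrees(np.arccos(nn[2])),'rms',e.std(),len(P), 'downdir',np.degrees(np.arctan2(nn[1],nn[0])))
    Q=X.reshape(-1,3); Q=Q[(abs((Q-c)@nn)<.005)&(Q[:,2]>.02)&(Q[:,1]>.1)&(Q[:,1]<.4)&(Q[:,0]>.4)&(Q[:,0]<.65)]
    # in-plane coords: 
    y=np.array([nn[0],nn[1],0]);y/=np.linalg.norm(y)
    y=y*nn[2]-np.array([0,0,1])*np.hypot(nn[0],nn[1]); x=np.cross(y,nn)
    A=np.c_[(Q)@x,(Q)@y]
    print('x',x,'y',y,'ranges',np.percentile(A,[.5,1,50,99,99.5],axis=0).T)
    r=cv2.minAreaRect(A.astype(np.float32)*1000);print(r)
    # backstop plane
    P=rng(X,[.44,.3,.05],[.62,.4,.14])
    for _ in range(5):
        c=P.mean(0); u,s,vt=np.linalg.svd(P-c); nb=vt[2]; e=(P-c)@nb; P=P[abs(e)<.006]
    print('backstop n',nb,'c',c,'rms',e.std(),len(P))
E
```

```text
== top
long top 943 ((513.2747802734375, -28.44045066833496), (150.92855834960938, 59.98363494873047), 1.0597257614135742) z 0.03970513416142991 mean [ 0.51203888 -0.02842944  0.0396422 ]
[[437.29998779296875, 0.20000000298023224], [438.3999938964844, -59.79999923706055], [589.2999877929688, -57.0], [588.2000122070312, 2.9000000953674316]]
holder+short top 402 ((513.1653442382812, -271.32037353515625), (76.7209243774414, 49.749908447265625), 76.59355163574219) 0.12742502646504772
[[480.1000061035156, -302.8999938964844], [528.5, -314.3999938964844], [546.2999877929688, -239.8000030517578], [497.8999938964844, -228.1999969482422]]
deck n [-0.03546427  0.37025039  0.92825478] c [0.54120447 0.21862242 0.06531227] tilt 21.835619424242708 rms 0.002183538136886767 1472 downdir 95.47135841246327
x [0.99544399 0.09534815 0.        ] y [-0.08850738  0.92402564 -0.37194498] ranges [[0.49944644 0.49989825 0.55852135 0.61830954 0.61884806]
 [0.04949157 0.04988032 0.1322696  0.22099661 0.22210562]]
((559.1597900390625, 136.59127807617188), (175.83065795898438, 121.73700714111328), 89.944328308105
[... 635 characters left out ...]
0999755859375, -320.1000061035156], [546.5, -237.60000610351562], [499.70001220703125, -227.8000030517578]]
deck n [-0.04035688  0.36329323  0.93080038] c [0.53167257 0.23521076 0.05805224] tilt 21.440074466501645 rms 0.001119483190493771 191 downdir 96.33878439429859
x [9.93886447e-01 1.10407113e-01 6.93889390e-18] y [-0.10276698  0.92510988 -0.3655279 ] ranges [[0.50122664 0.50161524 0.55833459 0.62044577 0.62159151]
 [0.03889107 0.0392733  0.12086494 0.21760755 0.21870032]]
((561.5103149414062, 129.27142333984375), (183.34054565429688, 122.86041259765625), 89.66542053222656)
backstop n [-0.09896605  0.91901383 -0.38160096] c [0.53050599 0.32305531 0.0832214 ] rms 0.0027806671842707923 466
```

```bash
cat >> h.py <<'E'
def cur():
    s=manip.sense(); return np.array(s['ee_pos']),Rn.from_rotvec(s['tool_rot'])
def Rxz(xdir,zdir):
    x=np.array(xdir,float);x/=np.linalg.norm(x); z=np.array(zdir,float); z-=x*(x@z); z/=np.linalg.norm(z)
    return Rn.from_matrix(np.c_[x,np.cross(z,x),z])
def row(p,R,p0=None,R0=None):
    if p0 is None: p0,R0=cur()
    d=R0.inv().apply(np.array(p)-p0)/.025; w=(R0.inv()*R).as_rotvec(degrees=True)/5
    n=max(np.linalg.norm(d)*25/41.7,np.linalg.norm(w)*5/7.16)
    print('row',np.round(np.r_[d,w],2).tolist(),'min rows %.1f'%n)
yaw=np.radians(95.5); tl=np.radians(22); O=np.array([.533,.303,.032])
h=np.array([np.cos(yaw),np.sin(yaw),0]); dy=h*np.cos(tl)-np.array([0,0,np.sin(tl)]); dz=h*np.sin(tl)+np.array([0,0,np.cos(tl)]); dx=np.cross(dy,dz)
def deck(x,y,z): return O+x*dx+y*dy+z*dz
def indeck(p): return np.array([dx,dy,dz])@(np.array(p)-O)
E
python3 - <<'E'
from h import *
p,R=cur(); print(p,'\n',R.as_matrix().round(3)); print(dx,dy,dz,deck(0,-.17,0))
E
```

```text
[0.14133218 0.58309066 0.24764425] 
 [[-0.    -0.972  0.236]
 [-0.     0.236  0.972]
 [-1.     0.    -0.   ]]
[0.9953962  0.09584575 0.        ] [-0.08886663  0.92291528 -0.37460659] [-0.03590445  0.37288198  0.92718385] [0.54810733 0.1461044  0.09568312]
```

```bash
python3 - <<'E'
from h import *
a=np.radians(91.06); Rg=Rxz([0,0,-1],[np.cos(a),np.sin(a),0])
row([.523,-.0284,.16],Rg)
E
```

```text
row [3.51, -20.6, -20.18, -2.94, -0.0, -0.0] min rows 17.4
```

Request:
{"name": "move_arm", "arguments": {"series": [0,-20.6,-20.2,-2.94,0,0,0,-20.6,-20.2,-2.94,0,0,0,-20.6,-20.2,-2.94,0,0,0,-20.6,-20.2,-2.94,0,0,0,-20.6,-20.2,-2.94,0,0,0,-20.6,-20.2,-2.94,0,0,0,-20.6,-20.2,-2.94,0,0,0,-20.6,-20.2,-2.94,0,0,0,-20.6,-20.2,-2.94,0,0,0,-20.6,-20.2,-2.94,0,0,0,-20.6,-20.2,-2.94,0,0,0,-20.6,-20.2,-2.94,0,0], "claw": 87.8, "squeeze": 40}}

```text
time_s: 2.2
ee_pos: [0.406, 0.1578, 0.248]
tool_rot: [-1.223, 1.199, 1.222]
force: [-0.3, 0.4, 0.1]
finger_gap: 0.0877
```

```bash
python3 - <<'E'
from h import *
a=np.radians(91.06); Rg=Rxz([0,0,-1],[np.cos(a),np.sin(a),0])
s=manip.sense();print(s['time_s'],np.round(s['joint_pos'],3),np.round(s['ee_pos'],4),s['qvel'])
row([.523,-.0284,.12],Rg)
E
```

```text
2.2 [ 0.212  0.118  1.844  0.     1.179 -1.378] [0.406  0.1578 0.248 ] [-1.11772739  0.11684329 -0.14250058  0.00252356  0.01449932 -1.10550371]
row [5.12, -4.53, -7.54, 0.0, 0.0, 0.01] min rows 6.1
```

Request:
{"name": "move_arm", "arguments": {"series": [5.1,-4.5,-7.5,0,0,0,5.1,-4.5,-7.5,0,0,0,5.1,-4.5,-7.5,0,0,0,5.1,-4.5,-7.5,0,0,0,5.1,-4.5,-7.5,0,0,0,5.1,-4.5,-7.5,0,0,0,5.1,-4.5,-7.5,0,0,0,5.1,-4.5,-7.5,0,0,0,5.1,-4.5,-7.5,0,0,0]}}

```text
time_s: 2.95
ee_pos: [0.5207, -0.0254, 0.1201]
tool_rot: [-1.221, 1.201, 1.224]
force: [0.0, 0.5, -0.1]
finger_gap: 0.0875
```

```bash
python3 - <<'E'
from h import *
a=np.radians(91.06); Rg=Rxz([0,0,-1],[np.cos(a),np.sin(a),0])
s=manip.sense();print(s['time_s'],np.round(s['joint_pos'],3),np.round(s['ee_pos'],4),s['qvel'])
row([.523,-.0284,.030],Rg)
im,d=shot('side','s1')
E
```

```text
2.95 [-0.182  0.404  1.818  0.     0.921 -1.77 ] [ 0.5207 -0.0254  0.1201] [ 0.0260885  -0.02824513  0.0106756   0.00210687  0.00148184 -0.00031831]
row [3.6, -0.1, -0.12, -0.01, 0.01, -0.02] min rows 2.2
```

View pics/s1.png

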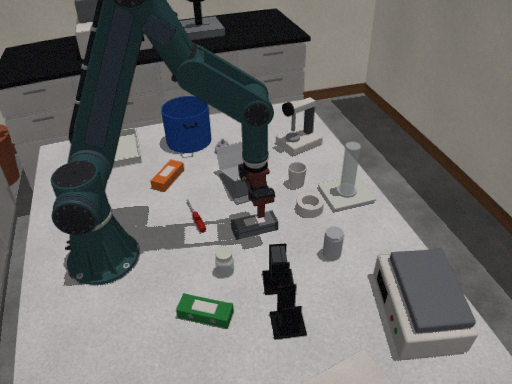

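The gripper (258,200) is above the grey case (255,222), with the jaws across its width. I'll descend now.

Request:
{"name": "move_arm", "arguments": {"series": [1.2,-0.1,-0.12,0,0,0,2.0,-0.1,-0.12,0,0,0,2.8,-0.1,-0.12,0,0,0,3.3,-0.1,-0.12,0,0,0,3.6,-0.1,-0.12,0,0,0,3.6,-0.1,-0.12,0,0,0,3.6,-0.1,-0.12,0,0,0]}}

```text
time_s: 3.58
ee_pos: [0.5238, -0.0278, 0.031]
tool_rot: [-1.224, 1.199, 1.223]
force: [0.1, -0.5, -0.1]
finger_gap: 0.0878
```

Request:
{"name": "move_arm", "arguments": {"series": [0,0,0,0,0,0,0,0,0,0,0,0,0,0,0,0,0,0,0,0,0,0,0,0,0,0,0,0,0,0,0,0,0,0,0,0], "claw": 50, "squeeze": 40}}

```text
time_s: 4.08
ee_pos: [0.5241, -0.0284, 0.0307]
tool_rot: [-1.223, 1.2, 1.222]
force: [-0.4, 3.1, 6.8]
finger_gap: 0.0597
```

```bash
python3 - <<'E'
from h import *
s=manip.sense();print(s['time_s'],np.round(s['joint_pos'],3),np.round(s['ee_pos'],4),s['force'],s['finger_gap'])
# candidate placing pose above deck
for (x,y,z) in [(0,-.075+-.01,.035),(0,-.10,.045),(0,-.10,.12)]:
    print(deck(x,y,z).round(4))
p,_=cur()
Rd=Rxz(-dz,dx)
row([p[0],p[1],.2],Rd) 
row(deck(0,-.10,.11),Rd)
E
```

```text
4.0833 [-1.860e-01  5.500e-01  1.874e+00  1.000e-03  7.170e-01 -1.775e+00] [ 0.5241 -0.0284  0.0307] [-0.43782226  3.08387633  6.8025349 ] 0.05971120909046978
[0.5393 0.2376 0.0963]
[0.5403 0.2275 0.1112]
[0.5376 0.2555 0.1807]
row [-6.77, -0.01, 0.0, 16.88, 3.29, -3.54] min rows 12.3
row [-5.63, -0.76, 11.19, 16.88, 3.29, -3.54] min rows 12.3
```

Request:
{"name": "move_arm", "arguments": {"series": [-0.5,0,0,0,0,0,-1.5,0,0,0,0,0,-2.5,0,0,0,0,0,-3.5,0,0,0,0,0,-4.5,0,1,1.5,0.3,-0.3,-5.5,0,2,3,0.6,-0.6,-6.2,0,3,4.5,0.9,-0.9,-6.8,0,4,6,1.2,-1.2,-6.8,0,4,7.2,1.4,-1.5,-6.8,0,4,8.4,1.6,-1.8,-6.8,0,4,8.4,1.6,-1.8]}}

```text
time_s: 5.0
ee_pos: [0.5211, 0.0722, 0.2001]
tool_rot: [-0.825, 1.447, 0.494]
force: [0.1, -0.6, -4.7]
finger_gap: 0.0599
```

```bash
python3 - <<'E'
from h import *
s=manip.sense();print(s['time_s'],np.round(s['joint_pos'],3),np.round(s['ee_pos'],4),s['force'],s['finger_gap'])
Rd=Rxz(-dz,dx)
row(deck(0,-.13,.10),Rd)
print(deck(0,-.13,.10))
E
```

```text
5.0 [ 0.137  0.285  1.779 -0.228  1.016 -0.598] [0.5211 0.0722 0.2001] [ 0.083892   -0.58331564 -4.66827904] 0.05985580571981808
row [0.05, 3.42, 5.01, 8.43, 1.69, -1.76] min rows 6.1
[0.54096222 0.22030921 0.17341724]
```

Request:
{"name": "move_arm", "arguments": {"series": [-0.3,0.5,0.7,1.2,0.2,-0.3,-0.5,1.0,1.4,2.4,0.5,-0.5,-0.5,1.5,2.1,3.6,0.7,-0.8,-0.4,2.0,2.8,4.8,1.0,-1.0,-0.3,2.5,3.5,6.0,1.2,-1.3,-0.2,3.0,4.3,7.2,1.4,-1.5,0,3.42,5.0,8.43,1.69,-1.76,0,3.42,5.0,8.43,1.69,-1.76,0,3.42,5.0,8.43,1.69,-1.76]}}

```text
time_s: 5.75
ee_pos: [0.5404, 0.2203, 0.1731]
tool_rot: [-0.38, 1.533, -0.22]
force: [-0.3, -1.5, -3.4]
finger_gap: 0.0598
```

```bash
python3 - <<'E'
from h import *
s=manip.sense();print(s['time_s'],np.round(s['joint_pos'],3),np.round(s['ee_pos'],4),np.round(s['force'],2),s['finger_gap'],indeck(s['ee_pos']))
Rd=Rxz(-dz,dx)
row(deck(0,-.11,.036),Rd)
shot('side','s2'); im,d=shot('top','t2')
X=cloud('top',d).reshape(-1,3)
# case end points in deck frame
D=(X-O)@np.array([dx,dy,dz]).T
m=(abs(D[:,0])<.05)&(D[:,1]>-.25)&(D[:,1]<.02)&(D[:,2]>.06)&(D[:,2]<.14)
for lo in np.arange(-.25,.02,.02):
    q=D[m&(D[:,1]>=lo)&(D[:,1]<lo+.02)]
    if len(q): print(round(lo,3),len(q),np.round(np.median(q,0),4),np.round(q.min(0),4),np.round(q.max(0),4))
E
```

```text
5.75 [ 0.481  0.507  1.537 -0.371  1.27   0.519] [0.5404 0.2203 0.1731] [-0.34 -1.53 -3.45] 0.05982751899807671 [-0.00053425 -0.12979898  0.09973838]
row [2.55, 0.79, 0.03, 0.09, -0.01, -0.01] min rows 1.6
-0.21 191 [-0.0015 -0.1953  0.0943] [-0.0309 -0.1981  0.0671] [ 0.0292 -0.19    0.1123]
-0.19 156 [-0.0045 -0.18    0.1075] [-0.031  -0.1898  0.07  ] [ 0.0293 -0.1701  0.1135]
-0.17 160 [-0.0057 -0.1598  0.1074] [-0.0306 -0.1697  0.0689] [ 0.0294 -0.1501  0.1133]
-0.15 209 [ 0.0004 -0.1423  0.1075] [-0.0417 -0.1497  0.0707] [ 0.0404 -0.1302  0.1373]
-0.13 56 [ 0.0105 -0.1234  0.1084] [-0.0394 -0.1299  0.0765] [ 0.0324 -0.1101  0.1356]
-0.11 17 [ 0.0091 -0.1085  0.1076] [-0.0085 -0.1098  0.1028] [ 0.0291 -0.1061  0.1098]
-0.05 4 [-0.0238 -0.0467  0.1078] [-0.0286 -0.0479  0.1065] [-0.0192 -0.0463  0.1101]
-0.01 88 [-0.0173  0.0001  0.0731] [-0.0478 -0.0026  0.0601] [-0.      0.006   0.0923]
```

View pics/s2.png

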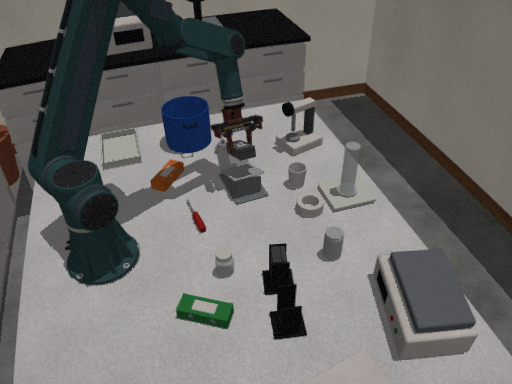

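View pics/t2.png

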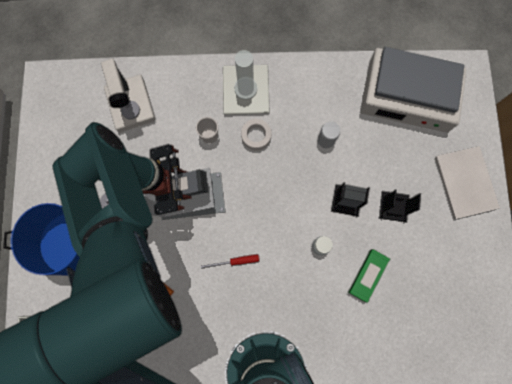

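The grey case is in the grip at side (240,150) and top (192,183), parallel to the deck. I'll lower it and feel for the deck.

Request:
{"name": "move_arm", "arguments": {"series": [0.8,0.3,0,0,0,0,1.5,0.6,0,0,0,0,2.0,0.8,0,0,0,0,2.3,0.8,0,0,0,0,2.5,0.8,0,0,0,0,2.56,0.8,0,0,0,0,2.62,0.8,0,0,0,0]}}

```text
time_s: 6.43
ee_pos: [0.5418, 0.2132, 0.1071]
tool_rot: [-0.376, 1.53, -0.222]
force: [0.3, -0.1, -2.8]
finger_gap: 0.0599
```

```bash
cat > st.py <<'E'
from h import *
s=manip.sense();f=np.array(s['force'])
print('t',s['time_s'],'j',np.round(s['joint_pos'],3),'p',np.round(s['ee_pos'],4),'F',f.round(1),'gap',round(s['finger_gap'],4),'deck',indeck(s['ee_pos']).round(4),'Fdeck',np.round([f@dx,f@dy,f@dz],1))
E
python3 st.py
```

```text
t 6.4333 j [ 0.47   0.581  1.596 -0.393  1.14   0.567] p [0.5418 0.2132 0.1071] F [ 0.3 -0.1 -2.8] gap 0.0599 deck [ 1.000e-04 -1.118e-01  3.590e-02] Fdeck [ 0.3  1.  -2.6]
```

Request:
{"name": "move_arm", "arguments": {"series": [0.05,0,0,0,0,0,0.1,0,0,0,0,0,0.1,0,0,0,0,0]}}

```text
time_s: 6.68
ee_pos: [0.5417, 0.2128, 0.1047]
tool_rot: [-0.376, 1.53, -0.221]
force: [-0.6, 0.5, -3.7]
finger_gap: 0.0599
```

```bash
python3 st.py
```

```text
t 6.6833 j [ 0.469  0.584  1.599 -0.394  1.135  0.569] p [0.5417 0.2128 0.1047] F [-0.6  0.5 -3.7] gap 0.0599 deck [ 0.     -0.1113  0.0334] Fdeck [-0.6  1.9 -3.2]
```

Request:
{"name": "move_arm", "arguments": {"series": [0.04,0.15,0,0,0,0,0.08,0.3,0,0,0,0,0.08,0.45,0,0,0,0,0.08,0.6,0,0,0,0,0.08,0.7,0,0,0,0,0.08,0.8,0,0,0,0,0.08,0.8,0,0,0,0]}}

```text
time_s: 7.27
ee_pos: [0.5397, 0.2312, 0.0948]
tool_rot: [-0.377, 1.53, -0.221]
force: [0.3, 1.7, -2.8]
finger_gap: 0.0595
```

```bash
python3 st.py
```

```text
t 7.2667 j [ 0.496  0.607  1.584 -0.389  1.136  0.594] p [0.5397 0.2312 0.0948] F [ 0.3  1.7 -2.8] gap 0.0595 deck [-0.0003 -0.0904  0.0312] Fdeck [ 0.5  2.6 -1.9]
```

Request:
{"name": "move_arm", "arguments": {"series": [0.02,0.06,0,0,0,0,0.03,0.12,0,0,0,0,0.03,0.18,0,0,0,0,0.03,0.18,0,0,0,0]}}

```text
time_s: 7.6
ee_pos: [0.5399, 0.2343, 0.0934]
tool_rot: [-0.377, 1.529, -0.222]
force: [-0.0, -0.9, 5.7]
finger_gap: 0.0599
```

```bash
python3 st.py
```

```text
t 7.6 j [ 0.501  0.61   1.58  -0.389  1.137  0.599] p [0.5399 0.2343 0.0934] F [-0.  -0.9  5.7] gap 0.0599 deck [ 0.0003 -0.087   0.0311] Fdeck [-0.1 -3.   5. ]
```

Request:
{"name": "move_arm", "arguments": {"series": [-0.02,0.06,0,0,0,0,-0.02,0.1,0,0,0,0,-0.02,0.1,0,0,0,0]}}

```text
time_s: 7.85
ee_pos: [0.5398, 0.2352, 0.0931]
tool_rot: [-0.38, 1.529, -0.224]
force: [2.2, -7.4, 6.5]
finger_gap: 0.0597
```

```bash
python3 st.py
```

```text
t 7.85 j [ 0.503  0.613  1.578 -0.391  1.14   0.601] p [0.5398 0.2352 0.0931] F [ 2.2 -7.4  6.5] gap 0.0597 deck [ 0.0003 -0.0861  0.0311] Fdeck [ 1.5 -9.5  3.2]
```

The backstop is felt: −9.5 N along the slope, at the expected y. Releasing.

Request:
{"name": "move_arm", "arguments": {"series": [0,-0.04,0,0,0,0,0,-0.04,0,0,0,0,0,-0.04,0,0,0,0,0,-0.04,0,0,0,0,0,-0.04,0,0,0,0,0,-0.04,0,0,0,0], "claw": 80}}

```text
time_s: 8.35
ee_pos: [0.539, 0.236, 0.0923]
tool_rot: [-0.377, 1.531, -0.221]
force: [-0.5, -0.5, 0.4]
finger_gap: 0.0798
```

Request:
{"name": "move_arm", "arguments": {"series": [-0.5,0,0,0,0,0,-1.2,0,0,0,0,0,-2.2,0,0,0,0,0,-3.5,0,0,0,0,0,-5,0,0,0,0,0,-6,-1,0,0,0,0,-7,-3,0,0,0,0,-7,-4,0,0,0,0]}}

```text
time_s: 9.02
ee_pos: [0.5431, 0.21, 0.2954]
tool_rot: [-0.377, 1.526, -0.218]
force: [1.9, -0.6, -1.1]
finger_gap: 0.0801
```

```bash
python3 st.py; cat > chk.py <<'E'
from h import *
import sys
tag=sys.argv[1]
im,d=shot('top',tag)
X=cloud('top',d).reshape(-1,3); D=(X-O)@np.array([dx,dy,dz]).T
for zl,zh in [(.03,.05),(.07,.09)]:
    m=(abs(D[:,0])<.06)&(D[:,1]>-.2)&(D[:,1]<-.002)&(D[:,2]>zl)&(D[:,2]<zh)
    q=D[m]
    if len(q)>50:
        r=cv2.minAreaRect((q[:,:2]*1000).astype(np.float32)); print(zl,len(q),np.round(r[0],1),np.round(r[1],1),round(r[2],2),'z',np.median(q[:,2]).round(4),'pct',np.percentile(q,[1,99],axis=0).round(4).tolist())
E
python3 chk.py t3; python3 - <<'E'
import cv2
im=cv2.imread('pics/t3.png'); cv2.imwrite('pics/t3c.png',cv2.resize(im[110:270,90:290],None,fx=3.5,fy=3.5))
E
```

```text
t 9.0167 j [ 0.464  0.383  1.415 -0.358  1.487  0.418] p [0.5431 0.21   0.2954] F [ 1.9 -0.6 -1.1] gap 0.0801 deck [ 0.0012 -0.1854  0.2091] Fdeck [ 1.8 -0.3 -1.3]
0.03 442 [ -5.3 -75.7] [ 72.5 160.5] 9.63 z 0.0389 pct [[-0.0301, -0.1525, 0.0306], [0.0307, -0.0108, 0.0446]]
```

View pics/t3c.png

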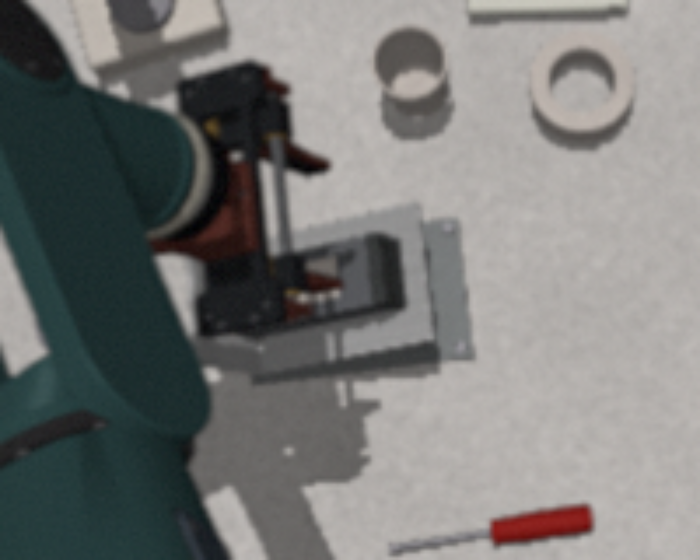

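```bash
cat > kin.py <<'E'
from h import *
from scipy.optimize import least_squares
lim=np.array([[-2.97,2.97],[-1.01,2.36],[.21,2.38],[-.96,4.11],[.2,2.71],[-2.98,2.98]])
C=np.array([[0,0,-1],[0,1,0],[1,0,0.]])  # columns tool x=z, y=y, z=-x
def fk(j,P,s4=1):
    off,hh,L1,L2,a,L3,b=P
    e=lambda ax,q:Rn.from_euler(ax,q)
    R1=e('z',j[0]);R2=R1*e('y',j[1]);R3=R2*e('y',j[2])
    R=R3*e('z',s4*j[3])*e('y',j[4])*e('z',j[5])
    p=R1.apply([b,off,hh])+R2.apply([0,0,L1])+R3.apply([a,0,L2])+R.apply([0,0,L3])
    return p,R*Rn.from_matrix(C)
data=[([1.218,.3595,1.5114,0,1.2725,-.115],(.1413,.5831,.2476),(-1.0333,1.3139,1.0317)),
([-.186,.55,1.874,0,.717,-1.775],(.5241,-.0284,.0307),(-1.223,1.2,1.222)),
([-.182,.404,1.818,0,.921,-1.77],(.5207,-.0254,.1201),(-1.221,1.201,1.224)),
([.137,.285,1.779,-.228,1.016,-.598],(.5211,.0722,.2001),(-.825,1.447,.494)),
([.481,.507,1.537,-.371,1.27,.519],(.5404,.2203,.1731),(-.38,1.533,-.22)),
([.503,.613,1.578,-.391,1.14,.601],(.5398,.2352,.0931),(-.38,1.529,-.224)),
([.464,.383,1.415,-.358,1.487,.418],(.5431,.21,.2954),(-.377,1.526,-.218))]
def fit(s4):
    f=lambda P:np.concatenate([fk(j,P,s4)[0]-np.array(p) for j,p,_ in data])
    r=least_squares(f,[.07,.4,.4,.4,0,.2,0]); 
    print(s4,r.x.round(4),abs(r.fun).max(),[round((fk(j,r.x,s4)[1].inv()*Rn.from_rotvec(w)).magnitude(),3) for j,_,w in data]); return r.x
if __name__=='__main__':
    for s in (1,-1): fit(s)
E
python3 kin.py
```

```text
1 [ 6.900e-02  2.669e-01  6.112e-01  4.340e-01  1.123e-01  3.564e-01
 -2.000e-04] 0.0005370450602870669 [0.0, 0.0, 0.001, 0.0, 0.001, 0.001, 0.001]
-1 [ 0.0629 -0.0889  0.0252  0.421  -0.1471 -0.3215  0.1011] 0.03945562040041917 [0.0, 0.0, 0.001, 0.456, 0.742, 0.782, 0.716]
```

```bash
cat >> kin.py <<'E'
P0=np.array([6.900e-02,2.669e-01,6.112e-01,4.340e-01,1.123e-01,3.564e-01,-2e-4])
def ik(p,R,n=12,seed=0):
    g=np.random.default_rng(seed); best=[]
    def f(j):
        q,Q=fk(j,P0); return np.r_[(q-p)*5,(Q.inv()*R).as_rotvec()]
    for k in range(n):
        r=least_squares(f,g.uniform(lim[:,0]+.01,lim[:,1]-.01),bounds=(lim[:,0],lim[:,1]))
        if np.linalg.norm(r.fun)<2e-3 and not any(np.allclose(r.x,b,atol=.02) for b in best): best.append(r.x)
    return best
def marg(j): return np.minimum(j-lim[:,0],lim[:,1]-j).min()
E
cat > plan.py <<'E'
from kin import *
for ths in [95.5]:
  for E in [35,40,45,50]:
    for sg in [1,-1]:
      hs=np.array([np.cos(np.radians(ths)),np.sin(np.radians(ths)),0]); e=np.radians(E)
      b=np.cos(e)*hs+np.sin(e)*np.array([0,0,1]); jaw=sg*np.cross(hs,[0,0,1])
      Rs=Rxz(-b,jaw)
      # final: rotate about axis so -z -> dy, hs->dz'
      F0=np.c_[np.cross(hs,[0,0,1]),[0,0,-1],hs]; F1=np.c_[dx,dy,dz]
      # case standing frame: (jaw, down, hs) -> (dx,dy,dz)
      M=Rn.from_matrix(F1@F0.T); Rf=M*Rs
      for X in [(.50,-.05),(.52,-.1),(.55,-.05)]:
        gp=np.array([*X,.075]); tcp=gp+.006*b
        a=ik(tcp,Rs); 
        print(ths,E,sg,X,[ (j.round(2).tolist(),round(marg(j),2)) for j in a])
      bf=M.apply(b); tf=deck(0,-.06-.015,.06)+.006*bf
      print('  final tool body dir',bf.round(2),'tcp',tf.round(3),[ (j.round(2).tolist(),round(marg(j),2)) for j in ik(tf,Rf)])
E
python3 plan.py
```

```text
95.5 35 1 (0.5, -0.05) []
95.5 35 1 (0.52, -0.1) []
95.5 35 1 (0.55, -0.05) []
  final tool body dir [ 0.02 -0.22  0.97] tcp [0.538 0.255 0.122] [([0.19, 0.47, 1.71, 0.28, 0.95, -0.07], np.float64(0.67))]
95.5 35 -1 (0.5, -0.05) []
95.5 35 -1 (0.52, -0.1) []
95.5 35 -1 (0.55, -0.05) []
  final tool body dir [ 0.02 -0.22  0.97] tcp [0.538 0.255 0.122] []
95.5 40 1 (0.5, -0.05) []
95.5 40 1 (0.52, -0.1) []
95.5 40 1 (0.55, -0.05) []
  final tool body dir [ 0.03 -0.31  0.95] tcp [0.538 0.254 0.121] [([0.14, 0.48, 1.73, 0.39, 0.96, -0.19], np.float64(0.65))]
95.5 40 -1 (0.5, -0.05) []
95.5 40 -1 (0.52, -0.1) []
95.5 40 -1 (0.55, -0.05) []
  final tool body dir [ 0.03 -0.31  0.95] tcp [0.538 0.254 0.121] [([0.14, 0.48, 1.73, 0.39, 0.96, 2.95], np.float64(0.03))]
95.5 45 1 (0.5, -0.05) [([0.27, 0.65, 1.91, -0.95, 1.02, 0.88], np.float64(0.01))]
95.5 45 1 (0.52, -0.1) []
95.5 45 1 (0.55, -0.05) [([0.25, 0.68, 1.81, -0.93, 1.06, 0.8], np.float64(0.03))]
  final tool body dir [ 0.04 -0.39  0.92] tcp [0.538 0.254 0.121] [([0.08, 0.49, 1.75, 0.49, 0.97, -0.31], np.float64(0.63))]
95.5 45 -1 (0.5, -0.05) []
95.5 45 -1 (0.52, -0.1) []
95.5 45 -1 (0.55, -0.05) []
  final tool body dir [ 0.04 -0.39  0.92] tcp [0.538 0.254 0.121] [([0.08, 0.49, 1.75, 0.49, 0.97, 2.83], np.float64(0.15))]
95.5 50 1 (0.5, -0.05) [([0.23, 0.6, 1.92, -0.89, 0.96, 0.79], np.float64(0.07))]
95.5 50 1 (0.52, -0.1) [([0.12, 0.6, 1.91, -0.95, 0.91, 0.74], np.float64(0.01))]
95.5 50 1 (0.55, -0.05) [([0.21, 0.64, 1.81, -0.86, 1.0, 0.71], np.float64(0.1))]
  final tool body dir [ 0.04 -0.47  0.88] tcp [0.538 0.253 0.121] [([0.03, 0.51, 1.76, 0.59, 0.99, -0.43], np.float64(0.62))]
95.5 50 -1 (0.5, -0.05) []
95.5 50 -1 (0.52, -0.1) []
95.5 50 -1 (0.55, -0.05) []
  final tool body dir [ 0.04 -0.47  0.88] tcp [0.538 0.253 0.121] [([0.03, 0.51, 1.76, 0.59, 0.99, 2.72], np.float64(0.26))]
```

```bash
cat > plan2.py <<'E'
from kin import *
for E in [25,35]:
 for ths in range(-180,180,20):
  for sg in [1,-1]:
      hs=np.array([np.cos(np.radians(ths)),np.sin(np.radians(ths)),0]); e=np.radians(E)
      b=np.cos(e)*hs+np.sin(e)*np.array([0,0,1]); jaw=sg*np.cross(hs,[0,0,1])
      Rs=Rxz(-b,jaw)
      F0=np.c_[np.cross(hs,[0,0,1]),[0,0,-1],hs]; F1=np.c_[dx,dy,dz]
      M=Rn.from_matrix(F1@F0.T); Rf=M*Rs
      bf=M.apply(b); tf=deck(0,-.06-.015,.06)+.006*bf
      jf=ik(tf,Rf,6)
      if not jf: continue
      for X in [(.50,-.05),(.6,-.05)]:
        gp=np.array([*X,.075]); tcp=gp+.006*b
        a=ik(tcp,Rs,6)
        if a: print(E,ths,sg,X,[ (j.round(2).tolist(),round(marg(j),2)) for j in a],'F',[ (j.round(2).tolist(),round(marg(j),2)) for j in jf])
E
time python3 plan2.py
```

```text
25 -160 1 (0.6, -0.05) [([-0.72, 0.89, 2.34, 2.11, 1.18, 1.49], np.float64(0.04))] F [([0.3, 0.48, 1.67, 0.06, 0.98, 0.17], np.float64(0.71))]
25 -160 -1 (0.6, -0.05) [([-0.72, 0.89, 2.34, 2.11, 1.18, -1.65], np.float64(0.04))] F [([0.3, 0.48, 1.67, 0.06, 0.98, -2.97], np.float64(0.01))]
25 -140 1 (0.5, -0.05) [([-1.0, 0.87, 2.27, 1.44, 1.13, 1.57], np.float64(0.11))] F [([0.3, 0.48, 1.67, 0.06, 0.98, 0.17], np.float64(0.71))]
25 -140 1 (0.6, -0.05) [([-0.8, 0.84, 2.1, 1.55, 1.13, 1.79], np.float64(0.28))] F [([0.3, 0.48, 1.67, 0.06, 0.98, 0.17], np.float64(0.71))]
25 -140 -1 (0.5, -0.05) [([-1.0, 0.87, 2.27, 1.44, 1.13, -1.57], np.float64(0.11))] F [([0.3, 0.48, 1.67, 0.06, 0.98, -2.97], np.float64(0.01))]
25 -140 -1 (0.6, -0.05) [([-0.8, 0.84, 2.1, 1.55, 1.13, -1.35], np.float64(0.28))] F [([0.3, 0.48, 1.67, 0.06, 0.98, -2.97], np.float64(0.01))]
25 -120 1 (0.5, -0.05) [([-0.93, 0.84, 2.02, 1.06, 1.26, 1.85], np.float64(0.36))] F [([0.3, 0.48, 1.67, 0.06, 0.98, 0.17], np.float64(0.71))]
25 -120 1 (0.6, -0.05) [([-0.78, 0.85, 1.85, 1.15, 1.28, 2.02], np.float64(0.53))] F [([0.3, 0.4
[... 8387 characters left out ...]
, 1.03], np.float64(0.3))] F [([0.19, 0.47, 1.71, 0.28, 0.95, -0.07], np.float64(0.67))]
35 60 1 (0.6, -0.05) [([0.18, 0.93, 1.27, -0.68, 1.66, 0.91], np.float64(0.28))] F [([0.19, 0.47, 1.71, 0.28, 0.95, -0.07], np.float64(0.67))]
35 80 1 (0.5, -0.05) [([0.3, 0.79, 1.72, -0.85, 1.33, 1.0], np.float64(0.11))] F [([0.19, 0.47, 1.71, 0.28, 0.95, -0.07], np.float64(0.67))]
35 80 1 (0.6, -0.05) [([0.26, 0.86, 1.49, -0.85, 1.41, 0.86], np.float64(0.11))] F [([0.19, 0.47, 1.71, 0.28, 0.95, -0.07], np.float64(0.67))]
35 160 1 (0.6, -0.05) [([-0.05, 0.73, 2.36, 3.45, 0.91, 1.55], np.float64(0.02))] F [([0.19, 0.47, 1.71, 0.28, 0.95, -0.07], np.float64(0.67))]
real	1m2.573s
user	1m2.831s
sys	0m0.096s
```

```bash
python3 - <<'E'
from kin import *
a=np.radians(-13.2); Rg=Rxz([0,0,-1],[np.cos(a),np.sin(a),0])
row([.5135,-.272,.20],Rg); row([.5135,-.272,.27],Rg)
for z in (.11,.25): print(ik(np.array([.5135,-.272,z]),Rg))
E
```

```text
row [10.73, -15.96, -3.15, 3.72, 0.8, 4.36] min rows 11.7
row [8.13, -17.01, -3.13, 3.72, 0.8, 4.36] min rows 11.5
[array([-6.06145967e-01,  4.86684813e-01,  1.69432270e+00, -4.31084810e-15,
        9.60585144e-01, -3.75762505e-01])]
[array([-6.06145967e-01,  3.29541796e-01,  1.54985498e+00, -1.07832739e-12,
        1.26219587e+00, -3.75762505e-01])]
```

Request:
{"name": "move_arm", "arguments": {"series": [8.1,-17,-3.1,3.72,0.8,4.36,8.1,-17,-3.1,3.72,0.8,4.36,8.1,-17,-3.1,3.72,0.8,4.36,8.1,-17,-3.1,3.72,0.8,4.36,8.1,-17,-3.1,3.72,0.8,4.36,8.1,-17,-3.1,3.72,0.8,4.36,8.1,-17,-3.1,3.72,0.8,4.36,8.1,-17,-3.1,3.72,0.8,4.36,8.1,-17,-3.1,3.72,0.8,4.36,8.1,-17,-3.1,3.72,0.8,4.36,8.1,-17,-3.1,3.72,0.8,4.36,8.1,-17,-3.1,3.72,0.8,4.36], "claw": 87.8}}

```text
time_s: 10.07
ee_pos: [0.5112, -0.2714, 0.2625]
tool_rot: [0.182, 1.571, -0.184]
force: [0.1, -0.0, 0.7]
finger_gap: 0.0881
```

```bash
python3 st.py; python3 chk.py t4; python3 - <<'E'
from kin import *
shot('side','s4')
a=np.radians(-13.2); Rg=Rxz([0,0,-1],[np.cos(a),np.sin(a),0])
row([.5135,-.272,.11],Rg)
im=cv2.imread('pics/t4.png'); cv2.imwrite('pics/t4c.png',cv2.resize(im[140:260,130:430],None,fx=2.6,fy=2.6))
E
```

```text
t 10.0667 j [-0.604  0.319  1.532 -0.005  1.297 -0.37 ] p [ 0.5112 -0.2714  0.2625] F [ 0.1 -0.   0.7] gap 0.0881 deck [-7.680e-02 -6.145e-01  4.000e-04] Fdeck [ 0.1 -0.3  0.6]
0.03 931 [  1.2 -77.8] [102.3 151.9] 1.12 z 0.0391 pct [[-0.0296, -0.1521, 0.032], [0.03, -0.0031, 0.0448]]
row [6.09, -0.05, 0.15, -0.04, -0.1, 0.01] min rows 3.7
```

View pics/t4c.png

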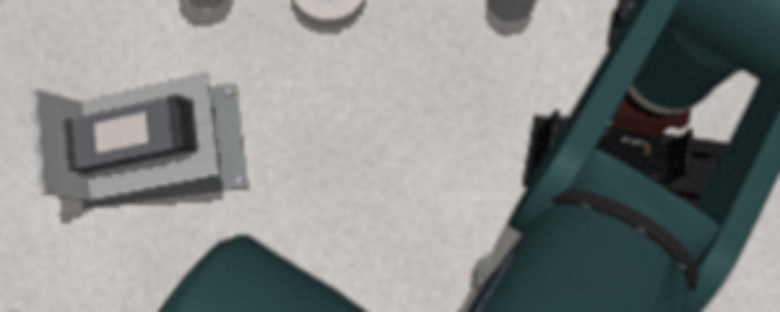

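View pics/s4.png

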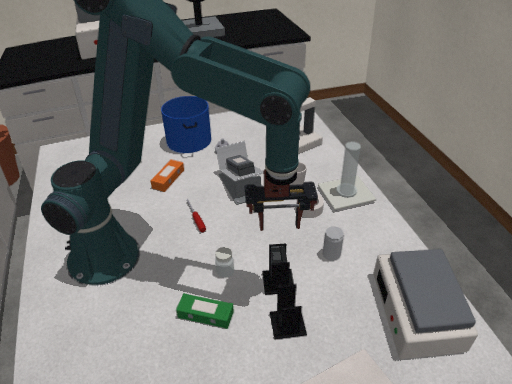

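The long case is home on the rack (top crop (125,135)), and the gripper is above the left holder. Descending.

Request:
{"name": "move_arm", "arguments": {"series": [1,0,0.15,0,-0.1,0,2.2,0,0.15,0,-0.1,0,3.4,0,0.15,0,-0.1,0,4.5,0,0.15,0,-0.1,0,5.3,0,0.15,0,-0.1,0,5.8,0,0.15,0,-0.1,0,6.1,0,0.15,0,-0.1,0,6.1,0,0.15,0,-0.1,0]}}

```text
time_s: 10.83
ee_pos: [0.5134, -0.2654, 0.109]
tool_rot: [0.181, 1.566, -0.179]
force: [-0.6, -0.6, 0.2]
finger_gap: 0.0879
```

Request:
{"name": "move_arm", "arguments": {"series": [0,0,0,0,0,0,0,0,0,0,0,0,0,0,0,0,0,0,0,0,0,0,0,0,0,0,0,0,0,0,0,0,0,0,0,0,0,0,0,0,0,0,0,0,0,0,0,0], "claw": 30, "squeeze": 35}}

```text
time_s: 11.5
ee_pos: [0.5142, -0.2673, 0.1107]
tool_rot: [0.18, 1.563, -0.181]
force: [-0.6, 0.4, 0.3]
finger_gap: 0.0398
```

```bash
python3 st.py
```

```text
t 11.5 j [-0.599  0.484  1.697 -0.     0.96  -0.369] p [ 0.5142 -0.2673  0.1107] F [-0.6  0.4  0.3] gap 0.0398 deck [-0.0734 -0.5542 -0.139 ] Fdeck [-0.6  0.3  0.4]
```

Request:
{"name": "move_arm", "arguments": {"series": [-0.2,0,0,0,0,0,-0.6,0,0,0,0,0,-1.1,0,0,0,0,0,-1.6,0,0,0,0,0]}}

```text
time_s: 11.83
ee_pos: [0.514, -0.267, 0.1511]
tool_rot: [0.181, 1.564, -0.18]
force: [1.3, -1.7, -3.3]
finger_gap: 0.0396
```

```bash
python3 st.py
```

```text
t 11.8333 j [-0.598  0.432  1.662  0.     1.048 -0.369] p [ 0.514  -0.267   0.1511] F [ 1.3 -1.7 -3.3] gap 0.0396 deck [-0.0736 -0.569  -0.1014] Fdeck [ 1.1 -0.4 -3.7]
```

Carrying freely (−3.4 N is the weight). I'll continue up.

Request:
{"name": "move_arm", "arguments": {"series": [-0.6,0,0,0,0,0,-1.3,0,0,0,0,0,-2.0,0,0,0,0,0,-2.8,0,0,0,0,0,-3.5,0,0,0,0,0,-4.1,0,0,0,0,0,-4.4,0,0,0,0,0,-4.4,0,0,0,0,0]}}

```text
time_s: 12.5
ee_pos: [0.5151, -0.2678, 0.2629]
tool_rot: [0.179, 1.559, -0.182]
force: [0.2, 0.5, -2.6]
finger_gap: 0.0398
```

```bash
python3 st.py; python3 - <<'E'
from kin import *
shot('side','s5')
a=np.radians(20); Rg=Rxz([0,0,-1],[np.cos(a),np.sin(a),0])
for z in (.26,.104):
    row([.52,-.06,z],Rg); print(ik(np.array([.52,-.06,z]),Rg,5))
im=cv2.imread('pics/s5.png'); cv2.imwrite('pics/s5c.png',cv2.resize(im[130:350,180:380],None,fx=2.7,fy=2.7))
E
```

```text
t 12.5 j [-0.598  0.315  1.537  0.     1.285 -0.369] p [ 0.5151 -0.2678  0.2629] F [ 0.2  0.5 -2.6] gap 0.0398 deck [-0.0725 -0.6117  0.0019] Fdeck [ 0.3  1.4 -2.2]
row [0.05, 8.13, -1.68, -6.63, 0.02, 0.01] min rows 5.0
[array([-2.47079088e-01,  2.36863990e-01,  1.65795581e+00, -3.68486300e-14,
        1.24677286e+00, -5.96144938e-01])]
row [6.29, 8.13, -1.69, -6.63, 0.02, 0.01] min rows 6.2
[array([-2.47079088e-01,  4.29936841e-01,  1.82785660e+00, -1.67689055e-15,
        8.83799212e-01, -5.96144938e-01])]
```

View pics/s5c.png

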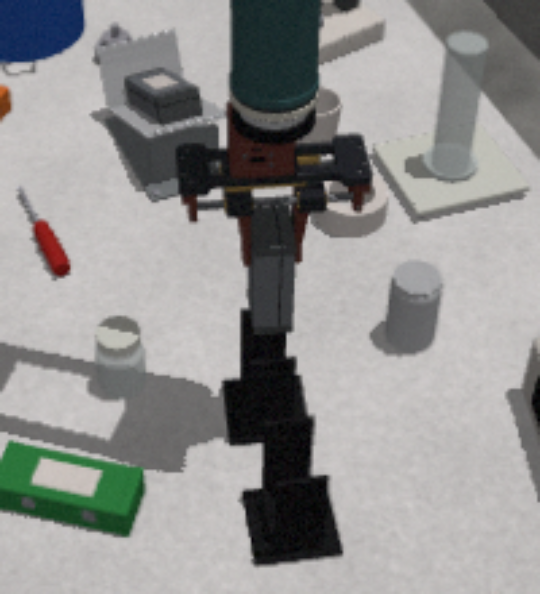

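The short case is out of the holder, held upright (crop (270,270)). I'll carry it to the free bench.

Request:
{"name": "move_arm", "arguments": {"series": [0,0.6,-0.1,-0.5,0,0,0,1.6,-0.3,-1.3,0,0,0,2.8,-0.6,-2.3,0,0,0,4.0,-0.8,-3.3,0,0,0,5.2,-1.1,-4.3,0,0,0,6.4,-1.3,-5.2,0,0,0,7.3,-1.5,-6.0,0,0,0,7.9,-1.65,-6.4,0,0,0,8.13,-1.7,-6.63,0,0,0,8.13,-1.7,-6.63,0,0]}}

```text
time_s: 13.38
ee_pos: [0.5182, -0.0578, 0.2595]
tool_rot: [-0.276, 1.555, 0.277]
force: [-0.4, 0.2, -3.6]
finger_gap: 0.0401
```

Request:
{"name": "move_arm", "arguments": {"series": [0.6,0,0,0,0,0,1.4,0,0,0,0,0,2.4,0,0,0,0,0,3.4,0,0,0,0,0,4.4,0,0,0,0,0,5.2,0,0,0,0,0,5.7,0,0,0,0,0,5.9,0,0,0,0,0,6.0,0,0,0,0,0,6.0,0,0,0,0,0]}}

```text
time_s: 14.22
ee_pos: [0.5193, -0.0603, 0.1103]
tool_rot: [-0.273, 1.553, 0.273]
force: [0.2, 0.1, -2.4]
finger_gap: 0.0402
```

```bash
python3 st.py
```

```text
t 14.2167 j [-0.248  0.42   1.824 -0.     0.898 -0.595] p [ 0.5193 -0.0603  0.1103] F [ 0.2  0.1 -2.4] gap 0.0402 deck [-0.0484 -0.3634 -0.0624] Fdeck [ 0.2  1.  -2.2]
```

Request:
{"name": "move_arm", "arguments": {"series": [0.08,0,0,0,0,0,0.16,0,0,0,0,0,0.22,0,0,0,0,0,0.26,0,0,0,0,0,0.29,0,0,0,0,0]}}

```text
time_s: 14.63
ee_pos: [0.5194, -0.0597, 0.1035]
tool_rot: [-0.274, 1.552, 0.273]
force: [0.0, -0.2, -3.1]
finger_gap: 0.04
```

```bash
python3 st.py
```

```text
t 14.6333 j [-0.246  0.43   1.83  -0.     0.881 -0.595] p [ 0.5194 -0.0597  0.1035] F [ 0.  -0.2 -3.1] gap 0.04 deck [-0.0483 -0.3603 -0.0685] Fdeck [ 0.  1. -3.]
```

Request:
{"name": "move_arm", "arguments": {"series": [0.03,0,0,0,0,0,0.06,0,0,0,0,0,0.08,0,0,0,0,0,0.08,0,0,0,0,0]}}

```text
time_s: 14.97
ee_pos: [0.5194, -0.0598, 0.1027]
tool_rot: [-0.274, 1.552, 0.273]
force: [-3.2, -0.7, 11.9]
finger_gap: 0.0396
```

```bash
python3 st.py
```

```text
t 14.9667 j [-0.247  0.431  1.831 -0.     0.879 -0.595] p [ 0.5194 -0.0598  0.1027] F [-3.2 -0.7 11.9] gap 0.0396 deck [-0.0483 -0.3601 -0.0693] Fdeck [-3.3 -4.8 10.9]
```

Bench contact felt at the expected height. Releasing gently.

Request:
{"name": "move_arm", "arguments": {"series": [-0.05,0,0,0,0,0,-0.05,0,0,0,0,0]}}

```text
time_s: 15.13
ee_pos: [0.5196, -0.0597, 0.1029]
tool_rot: [-0.274, 1.552, 0.273]
force: [0.7, -0.6, -3.8]
finger_gap: 0.0398
```

Request:
{"name": "move_arm", "arguments": {"series": [0,0,0,0,0,0,0,0,0,0,0,0,0,0,0,0,0,0,0,0,0,0,0,0], "claw": 70}}

```text
time_s: 15.47
ee_pos: [0.5195, -0.0597, 0.1026]
tool_rot: [-0.274, 1.553, 0.273]
force: [-0.8, 0.3, 0.3]
finger_gap: 0.0629
```

```bash
python3 st.py; python3 - <<'E'
from h import *
shot('side','s6')
im=cv2.imread('pics/s6.png'); cv2.imwrite('pics/s6c.png',cv2.resize(im[100:300,180:380],None,fx=2.9,fy=2.9))
E
```

```text
t 15.4667 j [-0.247  0.431  1.831 -0.     0.879 -0.595] p [ 0.5195 -0.0597  0.1026] F [-0.8  0.3  0.3] gap 0.0629 deck [-0.0482 -0.36   -0.0694] Fdeck [-0.8  0.2  0.4]
```

View pics/s6c.png

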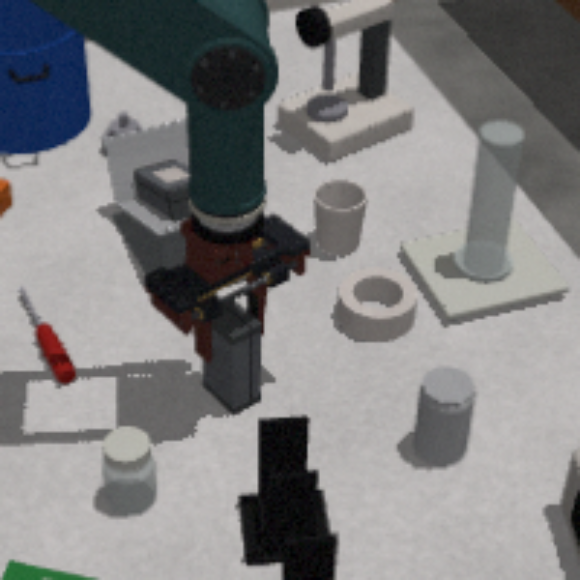

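Request:
{"name": "move_arm", "arguments": {"series": [-0.4,0,0,0,0,0,-1,0,0,0,0,0,-2,0,0,0,0,0,-3.2,0,0,0,0,0,-4.6,0,0,0,0,0,-6,0,0,0,0,0,-7.2,0,0,0,0,0,-8,0,0,0,0,0], "claw": 87.8}}

```text
time_s: 16.18
ee_pos: [0.52, -0.0598, 0.3069]
tool_rot: [-0.275, 1.548, 0.272]
force: [0.2, -0.2, 0.4]
finger_gap: 0.0875
```

```bash
python3 st.py; cat > reg.py <<'E'
from kin import *
E_=np.radians(35); th=np.radians(20); hs=np.array([np.cos(th),np.sin(th),0])
b=np.cos(E_)*hs+np.sin(E_)*np.array([0,0,1]); jaw=np.cross(hs,[0,0,1])
Rs=Rxz(-b,jaw)
E
python3 - <<'E'
from reg import *
gp=np.array([.521,-.064,.078])
for p in [np.array([.63,-.02,.30]),gp+.13*b,gp+.006*b]:
    row(p,Rs); print(p.round(4),[ (j.round(2),round(marg(j),2)) for j in ik(p,Rs,5)])
C=cloud('side',np.load('s6.npz')['d']).reshape(-1,3)
m=(C[:,0]>.45)&(C[:,0]<.58)&(C[:,1]>-.12)&(C[:,1]<0)&(C[:,2]>.01)&(C[:,2]<.06); q=C[m]
r=cv2.minAreaRect((q[:,:2]*1000).astype(np.float32)); print(len(q),r)
E
```

```text
t 16.1833 j [-0.246  0.194  1.594 -0.     1.348 -0.595] p [ 0.52   -0.0598  0.3069] F [ 0.2 -0.2  0.4] gap 0.0875 deck [-0.0477 -0.4367  0.12  ] Fdeck [ 0.2 -0.4  0.3]
row [0.3, -0.0, 4.68, 16.44, 8.64, -8.59] min rows 14.3
[ 0.63 -0.02  0.3 ] [(array([ 0.01,  0.9 ,  0.73, -0.41,  2.39,  1.06]), np.float64(0.32))]
row [6.19, -0.15, 4.21, 16.44, 8.64, -8.59] min rows 14.3
[ 0.6211 -0.0276  0.1526] [(array([ 0.  ,  1.  ,  0.87, -0.34,  2.17,  1.17]), np.float64(0.54))]
row [9.02, -0.14, 0.14, 16.44, 8.64, -8.59] min rows 14.3
[ 0.5256 -0.0623  0.0814] [(array([-0.04,  0.96,  1.2 , -0.33,  1.89,  1.23]), np.float64(0.63))]
210 ((512.341552734375, -79.6774673461914), (35.22941589355469, 68.99324035644531), 54.193092346191406)
```

Request:
{"name": "move_arm", "arguments": {"series": [0.3,0,4.7,16.44,8.64,-8.59,0.3,0,4.7,16.44,8.64,-8.59,0.3,0,4.7,16.44,8.64,-8.59,0.3,0,4.7,16.44,8.64,-8.59,0.3,0,4.7,16.44,8.64,-8.59,0.3,0,4.7,16.44,8.64,-8.59,0.3,0,4.7,16.44,8.64,-8.59,0.3,0,4.7,16.44,8.64,-8.59,0.3,0,4.7,16.44,8.64,-8.59,0.3,0,4.7,16.44,8.64,-8.59,0.3,0,4.7,16.44,8.64,-8.59,0.3,0,4.7,16.44,8.64,-8.59]}}

```text
time_s: 17.18
ee_pos: [0.6297, -0.0187, 0.2958]
tool_rot: [0.142, 1.866, -1.318]
force: [-0.2, -0.2, 0.6]
finger_gap: 0.0879
```

```bash
python3 st.py; python3 - <<'E'
from reg import *
gp=np.array([.521,-.064,.078])
row(np.array([.63,-.02,.30]),Rs);row(gp+.13*b,Rs)
E
```

```text
t 17.1833 j [ 0.043  0.813  0.848 -0.415  2.218  0.85 ] p [ 0.6297 -0.0187  0.2958] F [-0.2 -0.2  0.6] gap 0.0879 deck [ 0.0654 -0.4043  0.1212] Fdeck [-0.2 -0.4  0.5]
row [-0.1, -0.14, 0.03, 2.71, 1.39, -1.36] min rows 2.3
row [4.21, 3.86, 0.72, 2.71, 1.39, -1.36] min rows 3.4
```

Request:
{"name": "move_arm", "arguments": {"series": [0.5,0.5,0,1.4,0.7,-0.7,1.5,1.4,0.2,2.71,1.39,-1.36,2.7,2.5,0.4,2.71,1.39,-1.36,3.6,3.3,0.6,2.71,1.39,-1.36,4.2,3.86,0.72,2.71,1.39,-1.36,4.2,3.86,0.72,2.71,1.39,-1.36,4.2,3.86,0.72,2.71,1.39,-1.36]}}

```text
time_s: 17.77
ee_pos: [0.6208, -0.0278, 0.1516]
tool_rot: [0.238, 1.84, -1.638]
force: [0.3, 0.0, 0.2]
finger_gap: 0.0876
```

```bash
python3 st.py; python3 - <<'E'
from reg import *
im,d=shot('side','s7'); im2,d2=shot('top','t7')
gp=np.array([.521,-.064,.078])
row(gp+.006*b,Rs)
for n,dd in (('side',d),('top',d2)):
    C=cloud(n,dd).reshape(-1,3)
    for zl,zh in ((.01,.05),(.05,.1),(.112,.13)):
        m=(C[:,0]>.45)&(C[:,0]<.59)&(C[:,1]>-.13)&(C[:,1]<0.0)&(C[:,2]>zl)&(C[:,2]<zh); q=C[m]
        if len(q)>20:
            r=cv2.minAreaRect((q[:,:2]*1000).astype(np.float32)); print(n,zl,len(q),np.round(r[0],1),np.round(r[1],1),round(r[2],1),cv2.boxPoints(r).round(1).tolist())
im=cv2.imread('pics/s7.png'); a=cv2.resize(im[110:280,180:340],None,fx=2.6,fy=2.6)
im=cv2.imread('pics/t7.png'); b_=cv2.resize(im[130:300,170:320],None,fx=2.6,fy=2.6)
cv2.imwrite('pics/c7.png',np.hstack([a,b_]))
E
```

```text
t 17.7667 j [ 0.004  1.005  0.873 -0.343  2.167  1.164] p [ 0.6208 -0.0278  0.1516] F [0.3 0.  0.2] gap 0.0876 deck [ 0.0557 -0.3579 -0.0156] Fdeck [ 0.3 -0.1  0.1]
row [5.03, 0.0, -0.03, 0.05, 0.03, -0.05] min rows 3.0
side 0.01 172 [521.6 -67.6] [43.5 59.3] 20.9 [[490.70001220703125, -47.70000076293945], [511.8999938964844, -103.0999984741211], [552.5999755859375, -87.5999984741211], [531.4000244140625, -32.20000076293945]]
side 0.05 232 [511.6 -77.3] [38.  71.6] 54.2 [[471.3999938964844, -71.80000305175781], [529.5, -113.69999694824219], [551.7000122070312, -82.9000015258789], [493.6000061035156, -41.0]]
side 0.112 195 [521.3 -65.5] [44.5 64.8] 20.2 [[489.20001220703125, -42.70000076293945], [511.6000061035156, -103.5], [553.2999877929688, -88.19999694824219], [531.0, -27.399999618530273]]
top 0.01 54 [505.3 -60.8] [70.8 32.1] 77.3 [[481.8999938964844, -91.80000305175781], [513.2000122070312, -98.9000015258789], [528.7999877929688, -29.700000762939453], [497.3999938964844, -22.700000762939453]]
top 0.05 65 [504.1 -61.5] [67.4 28.5] 79.6 [[484.0, -92.0], [512.0999755859375, -97.19999694824219], [524.2000122070312, -30.899999618530273], [496.20001220703125, -25.799999237060547]]
top 0.112 302 [520.9 -63.8] [41.3 61.8] 19.4 [[491.20001220703125, -41.599998474121094], [511.70001220703125, -99.80000305175781], [550.5999755859375, -86.0999984741211], [530.0999755859375, -27.899999618530273]]
```

View pics/c7.png

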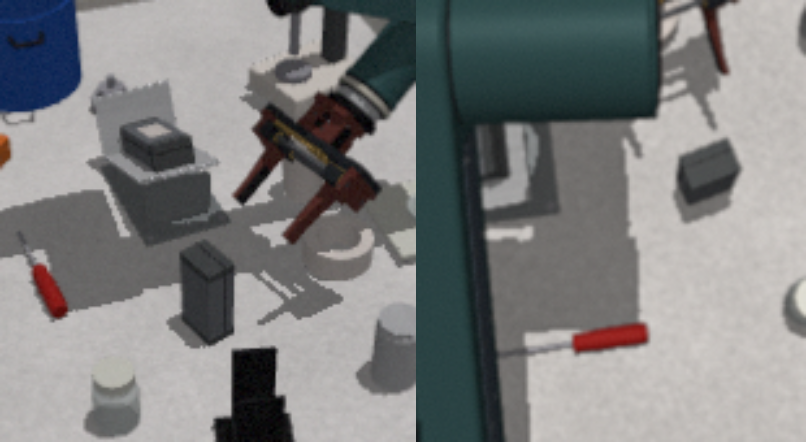

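The short case stands free at side crop (207,292). Both cameras agree on (0.521, −0.064), yaw 20°, matching the prediction. Approaching and gripping across its width.

Request:
{"name": "move_arm", "arguments": {"series": [0.8,0,0,0,0,0,1.8,0,0,0,0,0,2.8,0,0,0,0,0,3.8,0,0,0,0,0,4.5,0,0,0,0,0,4.9,0,0,0,0,0,5.03,0,0,0,0,0,5.03,0,0,0,0,0]}}

```text
time_s: 18.53
ee_pos: [0.5254, -0.0632, 0.0807]
tool_rot: [0.241, 1.837, -1.636]
force: [0.1, -0.3, 0.2]
finger_gap: 0.0873
```

```bash
python3 st.py
```

```text
t 18.5333 j [-0.04   0.953  1.206 -0.334  1.883  1.228] p [ 0.5254 -0.0632  0.0807] F [ 0.1 -0.3  0.2] gap 0.0873 deck [-0.0426 -0.3555 -0.0911] Fdeck [ 0.1 -0.4  0. ]
```

Request:
{"name": "move_arm", "arguments": {"series": [0,0,0,0,0,0,0,0,0,0,0,0,0,0,0,0,0,0,0,0,0,0,0,0,0,0,0,0,0,0,0,0,0,0,0,0], "claw": 50, "squeeze": 40}}

```text
time_s: 19.03
ee_pos: [0.5248, -0.0626, 0.0797]
tool_rot: [0.24, 1.839, -1.636]
force: [0.6, 3.0, 3.3]
finger_gap: 0.06
```

```bash
python3 st.py; python3 - <<'E'
from reg import *
# case frame standing: actual pose
p,R=cur()
c=np.array([.521,-.064,.060]); 
F0=np.c_[np.cross(hs,[0,0,1]),[0,0,-1],hs]; F1=np.c_[dx,dy,dz]
# tool relative to case
M=Rn.from_matrix(F1@F0.T)
tool=lambda y,z: (deck(0,y,z)+M.apply(p-c), M*R)
up=p+[0,0,.17]; row(up,R)
for y,z in [(-.11,.12),(-.09,.068),(-.06,.06)]:
    q,Rf=tool(y,z); print(y,z,'TCP',q.round(4),'deck',indeck(q).round(4),[ (j.round(2),round(marg(j),2)) for j in ik(q,Rf,5)])
    row(q,Rf,up,R)
np.savez('rel.npz',off=M.apply(p-c),rv=(M*R).as_rotvec())
E
```

```text
t 19.0333 j [-0.039  0.955  1.207 -0.333  1.883  1.228] p [ 0.5248 -0.0626  0.0797] F [0.6 3.  3.3] gap 0.06 deck [-0.0432 -0.3546 -0.0918] Fdeck [0.8 1.4 4.1]
row [-3.91, -5.56, -0.02, 0.0, 0.0, 0.0] min rows 4.1
-0.11 0.12 TCP [0.5401 0.2295 0.1956] deck [ 0.     -0.1297  0.1241] [(array([ 0.14,  0.37,  1.65,  0.26,  1.11, -0.07]), np.float64(0.73))]
row [-2.51, 4.46, -10.75, -14.84, -5.72, 11.48] min rows 13.7
-0.09 0.068 TCP [0.5402 0.2286 0.1399] deck [ 0.     -0.1097  0.0721] [(array([ 0.14,  0.44,  1.71,  0.27,  0.99, -0.11]), np.float64(0.67))]
row [-1.22, 6.27, -10.7, -14.84, -5.72, 11.48] min rows 13.7
-0.06 0.06 TCP [0.5378 0.2533 0.1213] deck [ 0.     -0.0797  0.0641] [(array([ 0.19,  0.47,  1.71,  0.28,  0.95, -0.08]), np.float64(0.67))]
row [-0.99, 7.03, -11.66, -14.84, -5.72, 11.48] min rows 13.7
```

Request:
{"name": "move_arm", "arguments": {"series": [-0.1,-0.15,0,0,0,0,-0.4,-0.6,0,0,0,0,-0.9,-1.3,0,0,0,0,-1.6,-2.3,0,0,0,0,-2.3,-3.3,0,0,0,0,-3.0,-4.3,0,0,0,0,-3.6,-5.1,0,0,0,0,-3.9,-5.56,0,0,0,0,-3.9,-5.56,0,0,0,0], "squeeze": 50}}

```text
time_s: 19.78
ee_pos: [0.5256, -0.064, 0.2525]
tool_rot: [0.244, 1.833, -1.635]
force: [0.3, -0.2, -3.6]
finger_gap: 0.06
```

```bash
python3 st.py; python3 - <<'E'
from h import *
r=np.load('rel.npz'); row(deck(0,-.125,.135)+r['off'],Rn.from_rotvec(r['rv'])); print(deck(0,-.125,.135)+r['off'])
row(np.array([.53,.08,.29]),Rn.from_rotvec(r['rv']))
E
```

```text
t 19.7833 j [-0.041  0.765  1.14  -0.375  2.118  1.132] p [ 0.5256 -0.064   0.2525] F [ 0.3 -0.2 -3.6] gap 0.06 deck [-0.0425 -0.4206  0.0678] Fdeck [ 0.2  1.1 -3.4]
row [-2.82, 3.84, -10.49, -14.87, -5.65, 11.45] min rows 13.7
[0.54088862 0.22127444 0.21517481]
row [-2.63, 0.03, -5.34, -14.87, -5.65, 11.45] min rows 13.7
```

Request:
{"name": "move_arm", "arguments": {"series": [-0.1,0,-0.2,-0.3,-0.1,0.2,-0.4,0,-0.8,-1.0,-0.4,0.8,-0.7,0,-1.4,-2.0,-0.8,1.5,-1.0,0,-2.0,-3.0,-1.1,2.3,-1.3,0,-2.6,-4.0,-1.5,3.1,-1.6,0,-3.2,-5.0,-1.9,3.9,-1.9,0,-3.8,-6.0,-2.3,4.6,-2.2,0,-4.4,-7.0,-2.7,5.4,-2.4,0,-4.9,-8.0,-3.0,6.2,-2.6,0,-5.3,-9.0,-3.4,6.9,-2.6,0,-5.3,-10.0,-3.8,7.7,-2.6,0,-5.3,-10.0,-3.8,7.7]}}

```text
time_s: 20.78
ee_pos: [0.5264, 0.079, 0.2866]
tool_rot: [0.151, 1.762, -0.328]
force: [-0.6, -0.5, -2.3]
finger_gap: 0.0597
```

```bash
python3 st.py; python3 - <<'E'
from h import *
r=np.load('rel.npz'); row(deck(0,-.125,.135)+r['off'],Rn.from_rotvec(r['rv']))
p,R=cur(); row(p,Rn.from_rotvec(r['rv']))
E
```

```text
t 20.7833 j [ 0.062  0.354  1.443 -0.063  1.569  0.367] p [0.5264 0.079  0.2866] F [-0.6 -0.5 -2.3] gap 0.0597 deck [-0.0281 -0.3016  0.1528] Fdeck [-0.7  0.4 -2.3]
row [2.22, 5.96, -0.64, -4.82, -1.93, 3.73] min rows 4.5
row [0.0, 0.0, 0.0, -4.82, -1.93, 3.73] min rows 4.5
```

Request:
{"name": "move_arm", "arguments": {"series": [0,0.2,0,-0.5,-0.2,0.4,0,0.8,0,-1.3,-0.5,1.0,0,1.6,0,-2.2,-0.9,1.7,0.2,2.5,-0.2,-3.1,-1.2,2.4,0.6,3.4,-0.4,-3.9,-1.6,3.0,1.1,4.3,-0.5,-4.5,-1.8,3.5,1.6,5.1,-0.6,-4.8,-1.93,3.73,2.0,5.7,-0.64,-4.8,-1.93,3.73,2.2,5.96,-0.64,-4.82,-1.93,3.73,2.2,5.96,-0.64,-4.82,-1.93,3.73]}}

```text
time_s: 21.62
ee_pos: [0.5418, 0.2215, 0.2126]
tool_rot: [0.102, 1.578, 0.253]
force: [-0.7, 0.1, -3.2]
finger_gap: 0.0598
```

```bash
python3 st.py; python3 - <<'E'
from h import *
r=np.load('rel.npz'); Rf=Rn.from_rotvec(r['rv'])
row(deck(0,-.09,.068)+r['off'],Rf)
im2,d2=shot('top','t8'); im,d=shot('side','s8')
for n,dd in (('top',d2),('side',d)):
    D=(cloud(n,dd).reshape(-1,3)-O)@np.array([dx,dy,dz]).T
    for zl,zh in ((.1,.145),(.145,.165)):
        m=(abs(D[:,0])<.05)&(D[:,1]>-.23)&(D[:,1]<-.03)&(D[:,2]>zl)&(D[:,2]<zh)
        q=D[m]; print(n,zl,len(q), np.percentile(q,[2,50,98],axis=0).round(4).tolist() if len(q) else '')
    m=(abs(D[:,0])<.05)&(D[:,1]>-.23)&(D[:,1]<-.03)&(D[:,2]>.145)&(D[:,2]<.165)
    q=D[m]
    for lo in np.arange(-.2,-.04,.02):
        k=q[(q[:,1]>lo)&(q[:,1]<lo+.02)]
        if len(k): print('  ',round(lo,2),len(k),np.median(k,0).round(4))
im=cv2.imread('pics/s8.png'); a=cv2.resize(im[90:250,160:340],None,fx=2.2,fy=2.2)
im=cv2.imread('pics/t8.png'); b_=cv2.resize(im[110:270,110:290],None,fx=2.2,fy=2.2)
cv2.imwrite('pics/c8.png',np.hstack([a,b_]))
E
```

```text
t 21.6167 j [ 0.131  0.359  1.631  0.247  1.16  -0.066] p [0.5418 0.2215 0.2126] F [-0.7  0.1 -3.2] gap 0.0598 deck [ 0.001  -0.1437  0.1367] Fdeck [-0.7  1.4 -2.9]
row [2.9, -0.37, -0.02, -0.06, -0.07, 0.04] min rows 1.8
top 0.1 26 [[-0.0299, -0.1875, 0.1127], [-0.0207, -0.1859, 0.12], [-0.0093, -0.072, 0.1416]]
top 0.145 148 [[-0.0291, -0.1233, 0.1474], [0.0015, -0.0754, 0.1517], [0.0293, -0.0657, 0.155]]
   -0.14 14 [ 0.0029 -0.1221  0.1517]
   -0.12 2 [-0.0186 -0.1175  0.1485]
   -0.1 30 [ 0.0084 -0.0824  0.1518]
   -0.08 102 [ 0.     -0.0729  0.1516]
side 0.1 231 [[-0.0366, -0.1918, 0.1117], [-0.0124, -0.1837, 0.1288], [0.0308, -0.077, 0.1444]]
side 0.145 152 [[-0.04, -0.191, 0.1451], [0.0051, -0.1688, 0.1523], [0.0431, -0.0854, 0.1618]]
   -0.2 44 [ 0.0019 -0.1858  0.1497]
   -0.18 49 [ 0.007  -0.1705  0.1535]
   -0.16 29 [-0.0027 -0.153   0.153 ]
   -0.14 10 [ 0.0124 -0.1339  0.1524]
   -0.12 9 [ 0.0156 -0.1071  0.1524]
   -0.1 10 [-0.0074 -0.0887  0.1517]
   -0.08 1 [-0.0298 -0.0768  0.1457]
```

View pics/c8.png

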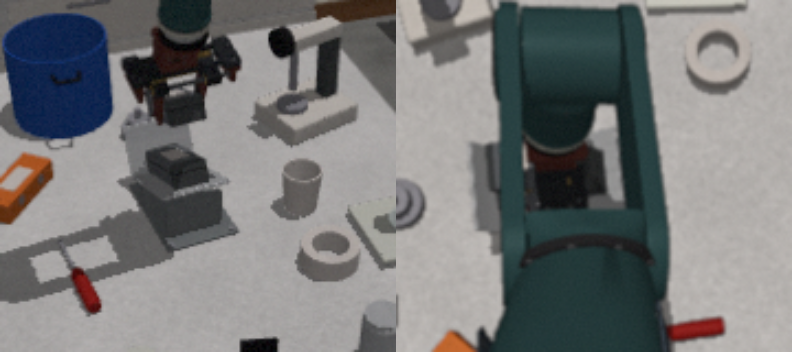

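The short case is held parallel to the deck, about 50 mm above its place (side crop (185,105)). Lowering towards the long case.

Request:
{"name": "move_arm", "arguments": {"series": [0.3,0,0,-0.06,-0.07,0,0.8,-0.1,0,-0.06,-0.07,0.04,1.3,-0.15,0,-0.06,-0.07,0.04,1.8,-0.2,0,-0.06,-0.07,0.04,2.2,-0.3,0,-0.06,-0.07,0.04,2.5,-0.32,0,-0.06,-0.07,0.04,2.7,-0.35,-0.02,-0.06,-0.07,0.04,2.75,-0.35,-0.02,-0.06,-0.07,0.04,2.75,-0.35,-0.02,-0.06,-0.07,0.04]}}

```text
time_s: 22.47
ee_pos: [0.5428, 0.2277, 0.1466]
tool_rot: [0.102, 1.564, 0.261]
force: [-0.3, 0.0, -2.6]
finger_gap: 0.0599
```

```bash
python3 st.py; python3 - <<'E'
from h import *
r=np.load('rel.npz'); Rf=Rn.from_rotvec(r['rv'])
p,R=cur(); d=indeck(p)
row(deck(0,d[1],.066),Rf); print('unit dirs tool frame: dy',R.inv().apply(dy).round(3),'dz',R.inv().apply(dz).round(3))
E
```

```text
t 22.4667 j [ 0.139  0.434  1.703  0.274  1.003 -0.11 ] p [0.5428 0.2277 0.1466] F [-0.3  0.  -2.6] gap 0.0599 deck [ 0.0026 -0.1133  0.0779] Fdeck [-0.3  1.  -2.4]
row [0.39, -0.27, -0.11, 0.01, 0.08, -0.02] min rows 0.3
unit dirs tool frame: dy [0.577 0.817 0.001] dz [-0.817  0.577  0.01 ]
```

Request:
{"name": "move_arm", "arguments": {"series": [0.1,-0.07,-0.03,0,0.04,0,0.2,-0.14,-0.06,0,0.08,0,0.28,-0.2,-0.1,0,0.08,0,0.34,-0.24,-0.1,0,0.08,0,0.37,-0.26,-0.1,0,0.08,0,0.37,-0.26,-0.1,0,0.08,0]}}

```text
time_s: 22.97
ee_pos: [0.5408, 0.2232, 0.136]
tool_rot: [0.101, 1.571, 0.261]
force: [0.1, 0.4, -3.6]
finger_gap: 0.0599
```

```bash
python3 st.py
```

```text
t 22.9667 j [ 0.132  0.447  1.714  0.277  0.989 -0.124] p [0.5408 0.2232 0.136 ] F [ 0.1  0.4 -3.6] gap 0.0599 deck [ 1.000e-04 -1.133e-01  6.640e-02] Fdeck [ 0.1  1.8 -3.2]
```

Request:
{"name": "move_arm", "arguments": {"series": [0.03,-0.02,0,0,0,0,0.05,-0.035,0,0,0,0,0.05,-0.035,0,0,0,0]}}

```text
time_s: 23.22
ee_pos: [0.5409, 0.2228, 0.1348]
tool_rot: [0.101, 1.571, 0.261]
force: [0.0, 0.6, -3.6]
finger_gap: 0.0601
```

```bash
python3 st.py
```

```text
t 23.2167 j [ 0.131  0.449  1.715  0.278  0.986 -0.126] p [0.5409 0.2228 0.1348] F [ 0.   0.6 -3.6] gap 0.0601 deck [ 0.0002 -0.1132  0.0651] Fdeck [ 0.1  1.9 -3.1]
```

Request:
{"name": "move_arm", "arguments": {"series": [0.1,0.14,0,0,0,0,0.22,0.31,0,0,0,0,0.35,0.5,0,0,0,0,0.47,0.67,0,0,0,0,0.56,0.8,0,0,0,0,0.61,0.86,0,0,0,0,0.63,0.89,0,0,0,0,0.63,0.89,0,0,0,0]}}

```text
time_s: 23.88
ee_pos: [0.5384, 0.2482, 0.1245]
tool_rot: [0.101, 1.571, 0.262]
force: [0.8, 1.2, -3.1]
finger_gap: 0.0597
```

```bash
python3 st.py
```

```text
t 23.8833 j [ 0.176  0.468  1.714  0.282  0.959 -0.089] p [0.5384 0.2482 0.1245] F [ 0.8  1.2 -3.1] gap 0.0597 deck [ 0.0001 -0.0856  0.0651] Fdeck [ 0.9  2.2 -2.5]
```

Request:
{"name": "move_arm", "arguments": {"series": [0.02,-0.015,0,0,0,0,0.04,-0.03,0,0,0,0,0.05,-0.035,0,0,0,0,0.05,-0.035,0,0,0,0]}}

```text
time_s: 24.22
ee_pos: [0.5385, 0.2481, 0.1244]
tool_rot: [0.103, 1.57, 0.262]
force: [-2.8, 3.1, 6.1]
finger_gap: 0.0598
```

```bash
python3 st.py
```

```text
t 24.2167 j [ 0.175  0.468  1.714  0.284  0.958 -0.091] p [0.5385 0.2481 0.1244] F [-2.8  3.1  6.1] gap 0.0598 deck [ 0.0002 -0.0858  0.065 ] Fdeck [-2.5  0.8  6.9]
```

Contact with the long case felt. Now sliding to the backstop.

Request:
{"name": "move_arm", "arguments": {"series": [-0.01,0.07,0,0,0,0,0.02,0.12,0,0,0,0,0.06,0.17,0,0,0,0,0.08,0.2,0,0,0,0,0.08,0.2,0,0,0,0]}}

```text
time_s: 24.63
ee_pos: [0.5381, 0.2527, 0.1226]
tool_rot: [0.101, 1.57, 0.261]
force: [-0.9, -1.1, 4.1]
finger_gap: 0.0598
```

```bash
python3 st.py
```

```text
t 24.6333 j [ 0.184  0.471  1.713  0.283  0.954 -0.083] p [0.5381 0.2527 0.1226] F [-0.9 -1.1  4.1] gap 0.0598 deck [ 0.0003 -0.0808  0.065 ] Fdeck [-1.  -2.5  3.4]
```

Request:
{"name": "move_arm", "arguments": {"series": [0.02,0.05,0,0,0,0,0.05,0.09,0,0,0,0,0.05,0.09,0,0,0,0]}}

```text
time_s: 24.88
ee_pos: [0.5378, 0.2546, 0.1218]
tool_rot: [0.1, 1.57, 0.261]
force: [-1.7, -5.5, 5.5]
finger_gap: 0.0596
```

```bash
python3 st.py
```

```text
t 24.8833 j [ 0.188  0.473  1.713  0.282  0.952 -0.078] p [0.5378 0.2546 0.1218] F [-1.7 -5.5  5.5] gap 0.0596 deck [ 0.0002 -0.0787  0.065 ] Fdeck [-2.3 -7.   3.1]
```

Request:
{"name": "move_arm", "arguments": {"series": [0.03,0.05,0,0,0,0,0.05,0.08,0,0,0,0,0.05,0.08,0,0,0,0]}}

```text
time_s: 25.13
ee_pos: [0.5377, 0.2547, 0.1218]
tool_rot: [0.097, 1.57, 0.259]
force: [-4.1, -17.4, 15.7]
finger_gap: 0.06
```

```bash
python3 st.py
```

```text
t 25.1333 j [ 0.19   0.473  1.712  0.278  0.952 -0.075] p [0.5377 0.2547 0.1218] F [ -4.1 -17.4  15.7] gap 0.06 deck [ 0.0001 -0.0786  0.0651] Fdeck [ -5.7 -21.6   8.2]
```

A hard stop at the backstop (−22 N, no travel). I'll ease off, then release.

Request:
{"name": "move_arm", "arguments": {"series": [-0.06,-0.07,0,0,0,0,-0.06,-0.07,0,0,0,0,-0.06,-0.07,0,0,0,0]}}

```text
time_s: 25.38
ee_pos: [0.5378, 0.2547, 0.1218]
tool_rot: [0.101, 1.57, 0.261]
force: [-0.7, -6.4, 4.1]
finger_gap: 0.0595
```

```bash
python3 st.py
```

```text
t 25.3833 j [ 0.188  0.473  1.712  0.282  0.952 -0.078] p [0.5378 0.2547 0.1218] F [-0.7 -6.4  4.1] gap 0.0595 deck [ 0.0002 -0.0786  0.0651] Fdeck [-1.3 -7.4  1.4]
```

Request:
{"name": "move_arm", "arguments": {"series": [-0.02,-0.03,0,0,0,0,-0.02,-0.03,0,0,0,0,-0.02,-0.03,0,0,0,0,-0.02,-0.03,0,0,0,0,-0.02,-0.03,0,0,0,0,-0.02,-0.03,0,0,0,0], "claw": 82}}

```text
time_s: 25.88
ee_pos: [0.5377, 0.2547, 0.1222]
tool_rot: [0.101, 1.571, 0.262]
force: [1.1, 0.5, -0.2]
finger_gap: 0.0816
```

```bash
python3 st.py
```

```text
t 25.8833 j [ 0.187  0.472  1.712  0.283  0.953 -0.079] p [0.5377 0.2547 0.1222] F [ 1.1  0.5 -0.2] gap 0.0816 deck [ 0.0001 -0.0788  0.0654] Fdeck [ 1.1  0.4 -0.1]
```

Request:
{"name": "move_arm", "arguments": {"series": [-0.4,0,0,0,0,0,-1,0,0,0,0,0,-2,0,0,0,0,0,-3.2,0,0,0,0,0,-4.5,0,0,0,0,0,-6,0,0,0,0,0,-7,-1.5,0,0,0,0,-7,-3,0,0,0,0,-7,-4.5,0,0,0,0,-7,-6,0,0,0,0,-7,-7.5,0,0,0,0,-7,-9,0,0,0,0]}}

```text
time_s: 26.88
ee_pos: [0.5637, -0.0051, 0.2419]
tool_rot: [0.101, 1.569, 0.261]
force: [-0.5, -0.4, 0.0]
finger_gap: 0.0818
```

```bash
python3 st.py; python3 chk.py t9; python3 - <<'E'
from h import *
im,d=shot('side','s9')
for n,dd in (('top',np.load('t9.npz')['d']),('side',d)):
    D=(cloud(n,dd).reshape(-1,3)-O)@np.array([dx,dy,dz]).T
    m=(abs(D[:,0])<.05)&(D[:,1]>-.2)&(D[:,1]<-.004)&(D[:,2]>.072)&(D[:,2]<.088)
    q=D[m]
    if len(q)<30: print(n,len(q)); continue
    r=cv2.minAreaRect((q[:,:2]*1000).astype(np.float32))
    A=np.c_[q[:,:2],np.ones(len(q))]; co=np.linalg.lstsq(A,q[:,2],rcond=None)[0]
    print(n,len(q),r,'z',np.median(q[:,2]),'slopes',co.round(3),np.percentile(q,[1,99],axis=0).round(4).tolist())
for q in ['tape_roll','cup','jar','reagent_can','puck_weights']:
    print(q,[(np.round(r['centre'],3).tolist(),round(r['confidence'],2)) for r in manip.tip_of('side',q)[:2]])
im=cv2.imread('pics/s9.png'); a=cv2.resize(im[100:240,170:340],None,fx=2.3,fy=2.3)
im=cv2.imread('pics/t9.png'); b_=cv2.resize(im[120:260,100:270],None,fx=2.3,fy=2.3)
cv2.imwrite('pics/c9.png',np.hstack([a,b_]))
E
```

```text
t 26.8833 j [-0.27   0.34   1.58   0.224  1.309 -0.44 ] p [ 0.5637 -0.0051  0.2419] F [-0.5 -0.4  0. ] gap 0.0818 deck [ 0.0011 -0.3657  0.0786] Fdeck [-0.6 -0.3 -0.1]
0.03 317 [  5.7 -78.4] [103.7 152.2] 0.01 z 0.0391 pct [[-0.0302, -0.1529, 0.0311], [0.0305, -0.0041, 0.0489]]
0.07 789 [ -1.9 -62.5] [120.5 108.5] 89.77 z 0.0792 pct [[-0.0302, -0.1216, 0.0712], [0.0304, -0.0035, 0.0845]]
top 757 ((0.3066825866699219, -63.525123596191406), (61.21975326538086, 118.69233703613281), 0.08031996339559555) z 0.07924825845150898 slopes [0.012 0.008 0.08 ] [[-0.0299, -0.1212, 0.0732], [0.0301, -0.0057, 0.0843]]
side 124 ((-7.6342315673828125, -65.7631607055664), (123.18801879882812, 84.04549407958984), 89.73255920410156) z 0.07938153016365283 slopes [0.049 0.019 0.081] [[-0.0489, -0.1232, 0.0726], [0.0268, -0.0041, 0.0859]]
tape_roll [([0.73, 0.01, -0.003], 0.79), ([0.515, -0.271, -0.004], 0.69)]
cup [([0.738, 0.16, -0.001], 0.78)]
jar [([0.372, -0.182, 0.001], 0.8)]
reagent_can [([0.712, -0.217, 0.002], 0.85)]
puck_weights [([0.525, 0.471, 0.001], 0.63)]
```

View pics/c9.png

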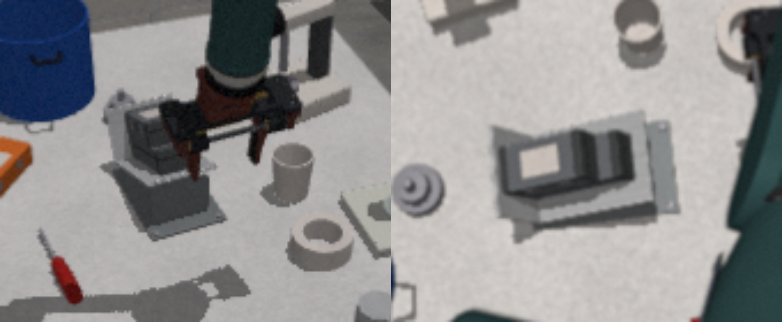

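Both cases are seated: the short one's upper end is at −121 mm and the long one's at −152 mm. Both are square and within 1 mm of the middle line, and the bystanders have not moved. Handing in.

```bash
python3 -c "
from bench import manip
print(manip.finish_job())"
```

```text
the job is handed in; nothing more can be done
None
```

The job is done and handed in at about 27 s of the 72 s allowed. No verdict was reported.

**Long case:** I laid it on the deck and slid it down until the backstop was felt at −9.5 N, then let it go.

**Short case:** I drew it up out of the left holder and set it standing free on the bench. I took a fresh hold across its 60 mm width and laid it broad side down on the long case. It stopped hard against the backstop at −22 N with no further travel, and I let it go.

**Last checks, in the deck frame from the top camera:**

| | Middle line | Upper end at y | Centre y worked out from that | Top face |
|---|---|---|---|---|
| Long case | within about 1 mm | −152 mm (home is −150) | about −77 mm | 39 mm (should be 40) |
| Short case | within about 1 mm, square to under 1° | −121 mm (home is −120) | about −61 mm | 79 mm (should be 80) |

- **Clearances:** The gripper was clear of everything and the force on it was near zero.
- **Bystanders:** The tape roll, cup, jar, can and weights were all found within about 5 mm of their first measurements.

**Weaker or disagreeing readings:**
- The side camera's final outline of the short case gave its middle about 8 mm off the line. The gripper partly blocked that view, so I went by the top camera.
- The top camera's fitted boxes for the long case were distorted by other points in view. I went by its edge positions instead.

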